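Set the carton coder to 472 and print a carton

ROBOT

A 7-joint arm with a two-finger parallel gripper is mounted at the origin on the work surface. World frame = base frame: x ahead of the robot, y to its left, z up, the work surface at z = 0. Lengths are in m, angles in rad, forces in N, time in s.
With the tool pointing down it reaches from about 0.4 to 0.875 m from the base axis. Payload 19.3 kg.
Tool frame: the origin (TCP) lies between the finger pads; the fingertips stand bot.tcp_to_tips ahead of it and the grasp point (between the pads) lies 3 mm ahead of it (bot.tcp_to_tips is the distance from the TCP to the fingertips, in m); x points along the fingers, y is the direction in which the jaws open and shut, and the axes are right-handed (so a half turn about x gives the same grasp; the last joint's range is limited). The gripper opens to 85 mm and grips with 20 to 120 N. Pads are 22 mm wide; open, the fingers measure 114 mm over their backs; the gripper's body (76 mm by 85 mm) begins 54 mm behind the grasp point. The pads swing forward as they close: fully open they stand 13 mm farther back than shut.
Start: joints at [1.23, 0.521, -0.036, 1.599, 0.021, 1.021, -0.113], TCP at [0.167, -0.602, 0.231] pointing down, gripper open.
Joint ranges: [-2.91, 2.91], [-0.3, 2.13], [-1.5, 1.42], [0.17, 2.43], [-1.26, 4.41], [0.16, 1.93], [-2.52, 2.52]. Speed limits (rad/s): [1.89, 1.89, 2.39, 2.39, 3.01, 3.01, 3.01].

INTERFACE

Orientations are given as [roll, pitch, yaw] about the fixed x, y, z axes, in that order (R = Rz(yaw) Ry(pitch) Rx(roll)).
In Python, from workcell import bot, eyes gives the robot as it stands. The module is installed in compiled form; this text tells all that it offers.
- The arm moves only by the tool step_arm, never from a script. Its argument "targets" is a list that holds one entry, the list of rows, each a list of 7 numbers: the shift along the tool's x, y, z in cm, then the turn, a rotation vector about the tool's x, y, z in rad, then the opening, from 0 (shut) to 1 (fully open). A call has 1 to 10 rows; each row is the pose to reach, as a shift and turn from the pose measured when the call began, along the tool's axes at that moment; what a row does not reach only later rows make up. A row lasts 1/10 s, in which the tool goes at most 50 mm and 8.59 degrees, less where a joint would pass 70% of its speed; a pose out of reach is approached as far as the arm can. A call with a gripper value outside its range is refused whole. The fingers move at their own pace and stop on an object; "grip_force" is the grip in N (left out, the last holds). Time passes only in rows, so rows that repeat a pose let the fingers close. It gives the time, the measured TCP pose, the force and the opening at its end, in the units of the state.
- bot.observe(): the state, without advancing time (a new reading comes with each control period).
- eyes.grab_frame(name): name is "side" or "top" or "wrist"; returns the picture (480x640x3 uint8, red, green, blue); there is no depth.
- eyes.get_calibration(name): a dict with "fx", "fy", "cx", "cy" (pixels), "camera_from_world" (4x4, takes a point from world to camera coordinates); the wrist camera has in their place "hand_eye" (4x4, takes a point from camera to tool coordinates, whose origin is the TCP and whose axes are the tool frame's). Camera axes: x right, y down, z forward; pixel columns grow to the right and rows downward; lengths in m; the calibration is good to about 2 mm. A picture is of the moment at which its call begins: read the wrist's pose just before it. get_calibration takes no time and is no camera call.
- bot.job_done(): hands the job in, once; it reports no verdict.
The state is a dict: "clock": time; "qpos": joint angles; "qd": joint speeds; "joint_efforts": joint torques, N m; "position": TCP position; "tool_rot": TCP orientation; "force": force on the tool from outside, world axes, zero at the start; "moment": the same for the moment, N m; "grip_width": finger opening in m.
Only numpy, scipy, OpenCV 4.12 (cv2) and the standard library are available. Lean on these libraries where they do the work, as an engineer would, in place of code of your own. Each camera call takes 0.05 s, during which the arm holds its last target.

TASK

First roll the three number wheels of the coder so that 4, 7, 2 (left to right, read from the front) stand squarely at the index marks. Then slide the small kraft carton lengthwise between the guides under the head, fully home against the stop, and only then press the lever bar all the way down to print it and let the lever come back up. Leave the carton home in the machine with the number still set, and do not disturb the tape roll or the glass.

Things in the scene. Friction and masses are not known exactly. Their poses are not given: they have to be found in the camera images.
- coder: Hand-lever carton coder, grey, fixed to the desk, 235 deep, 170 wide. Origin on the desk; x from its front (open carton side, wheels) to its back, y to the left as read from the front, z up. Base plate 12 thick, x -100 to +135; the carton lies on it. The head stands over the carton's inner end: underside at z 70, front edge at x -51, top at z 170 (all mm).
- carton_home (a point): Fixed point in the coder, x -50, y 0, z +30 mm of it: the carton's middle comes here when it is fully home (inner end on the stop, the column's face at x +30 mm; 79 mm stick out in front of the head). Guides 14 mm high, 63 mm apart, run from x -60 mm to the stop; in front they flare to about 95 mm apart at x -95 mm.
- lever (a joint): Lever of the coder, rad: 0 at rest, grows as the bar goes down, end stop 0.42; a spring lifts it back (about 4 N at the bar at rest, 6 N low down). The type block meets a loaded carton at about 0.36; pressing the bar on there with about 15 N prints. Pivot: a line along the coder's y axis through x +100, z +130 mm, 163 mm from the bar.
- lever_bar (a point): Middle of the lever's cross bar: black rubber grip 130 mm long, 16 mm diameter, along the coder's y, on two side arms 168 mm apart. At rest at x -18, z +243 mm of the coder, 85 mm above the wheels, which therefore cannot be reached straight from above, only at a slant from the front. It swings down and forward to x -54, z +185 mm.
- type_block: Rubber printing block, 50 x 46 mm, under the head over the carton's inner end (x -30 to +20 mm of the coder); at rest its origin is the coder's origin, its face 64 mm above the desk, 16 mm above a loaded carton. The lever drives it down.
- carton_mid (a point): Middle (half-way up) of the loose kraft carton, 160 x 58 x 36 mm (160 along its x axis, 36 high), about 130 g, lying flat on the desk. Either end may go in first.
- tape: Bystander: roll of packing tape lying flat, 100 mm diameter, 48 mm high; origin under its middle. It lies to one side of the machine, the carton to the other.
- tumbler: Bystander: drinking glass, 74 mm diameter, 95 mm high; origin under its middle.
- scanner: Bystander: black barcode scanner on a round foot of 90 mm diameter, 195 mm high, fixed to the desk; origin under the foot.
- wheel_left (a joint): The left number wheel (read from the front), rad, endless: digit x 0.628 (plus any full turns) when that digit stands at the index. It grows when the wheel's outer face is rolled down the slope towards the machine's front; the next higher digit then comes from above. No clicks; it stays where it is left. About 0.5 N at the rim turns it; jerky or light strokes slip. Digit wanted: 4.
- wheel_left_index (a point): Index point of the left wheel: on the rim, level with the marks on the two end cheeks. White wheel, 60 mm diameter, 18 wide, black digits 18.8 mm apart; wheels 34 mm apart. Axle along the coder's y. Here the rim faces outward 38 degrees from vertical, tipped to the coder's front (-x), and stands 16 mm out of the panel. Cheeks: rim-high, 34 mm beside the outer wheels.
- wheel_left_code (a point): Middle of the digit 4 on the rim of the left wheel; it turns with the wheel and must come to point wheel_left_index.
- wheel_mid (a joint): The middle number wheel (read from the front), rad, endless: digit x 0.628 (plus any full turns) when that digit stands at the index. It grows when the wheel's outer face is rolled down the slope towards the machine's front; the next higher digit then comes from above. No clicks; it stays where it is left. About 0.5 N at the rim turns it; jerky or light strokes slip. Digit wanted: 7.
- wheel_mid_index (a point): Index point of the middle wheel: on the rim, level with the marks on the two end cheeks. White wheel, 60 mm diameter, 18 wide, black digits 18.8 mm apart; wheels 34 mm apart. Axle along the coder's y. Here the rim faces outward 38 degrees from vertical, tipped to the coder's front (-x), and stands 16 mm out of the panel. Cheeks: rim-high, 34 mm beside the outer wheels.
- wheel_mid_code (a point): Middle of the digit 7 on the rim of the middle wheel; it turns with the wheel and must come to point wheel_mid_index.
- wheel_right (a joint): The right number wheel (read from the front), rad, endless: digit x 0.628 (plus any full turns) when that digit stands at the index. It grows when the wheel's outer face is rolled down the slope towards the machine's front; the next higher digit then comes from above. No clicks; it stays where it is left. About 0.5 N at the rim turns it; jerky or light strokes slip. Digit wanted: 2.
- wheel_right_index (a point): Index point of the right wheel: on the rim, level with the marks on the two end cheeks. White wheel, 60 mm diameter, 18 wide, black digits 18.8 mm apart; wheels 34 mm apart. Axle along the coder's y. Here the rim faces outward 38 degrees from vertical, tipped to the coder's front (-x), and stands 16 mm out of the panel. Cheeks: rim-high, 34 mm beside the outer wheels.
- wheel_right_code (a point): Middle of the digit 2 on the rim of the right wheel; it turns with the wheel and must come to point wheel_right_index.
Things that resemble listed ones, but are neither listed nor needed, are in the scene too. What is shaped like the part that bears carton_mid but blue is not meant.

How it is judged:
On the way, in this order (a step that is already met when the one before it is completed fails the run):
1. the wheels show 4 7 2, each digit within 4 mm of its index point (distance between wheel_left_code and wheel_left_index below 0.004 m and distance between wheel_mid_code and wheel_mid_index below 0.004 m and distance between wheel_right_code and wheel_right_index below 0.004 m), for 0.2 s.
2. the carton lies flat between the guides within 5 mm of the stop (x of carton_mid in the frame of coder above -0.055 m and y of carton_mid in the frame of coder between -0.005 and 0.005 m and z of carton_mid in the frame of coder below 0.034 m and angle between the x axis of carton_mid and the x axis of coder, either way round below 0.06 rad), for 0.2 s.
3. the lever is pressed until the type block bears on the carton with more than 5 N, carton home and number set (all of step 1 and all of step 2 and contact force between type_block and carton above 5 N), for 0.05 s.
At the end, for the whole second after the job is handed in: 4 7 2 at the index marks (each digit within 4 mm), the printed carton at rest flat between the guides within 5 mm of the stop, within 5 mm of the middle line and square within 0.06 rad, the lever back up (below 0.06 rad) (all of step 1 and all of step 2 and value of joint lever below 0.06 rad and linear speed of carton below 0.02 m/s); the robot touches nothing.
It fails at once if the lever is pressed down (beyond 0.25 rad) while the number is not set or the carton is not home (value of joint lever above 0.25 rad and not ((distance between wheel_left_code and wheel_left_index below 0.004 m and distance between wheel_mid_code and wheel_mid_index below 0.004 m and distance between wheel_right_code and wheel_right_index below 0.004 m) and (x of carton_mid in the frame of coder above -0.055 m and y of carton_mid in the frame of coder between -0.005 and 0.005 m and z of carton_mid in the frame of coder below 0.034 m and angle between the x axis of carton_mid and the x axis of coder, either way round below 0.06 rad))).
It fails at once if the tape roll is shifted by more than 30 mm (distance of tape from where it was at the start of the episode above 0.03 m).
It fails at once if the glass is shifted by more than 30 mm or tipped (distance of tumbler from where it was at the start of the episode above 0.03 m or angle between tumbler's own z axis and vertical above 0.3 rad).
It also fails if it takes over 72 s, if anything falls off the work surface, if the arm or the gripper's body presses on something with over 40 N, if the wrist force passes 120 N, or if a joint passes its speed limit or range.

## Working session

There is one attempt and no reset: what is moved stays moved. The work goes in short steps, Python scripts to look and compute and a tool call to move; the robot and the scene stay as the last step left them, time stands still between calls to the robot, and variables do not carry over. Pictures are saved under pics/ and viewed, and the job is handed in when it is done.

Besides the shell and the picture viewer there is one more tool, called after "Request:" as a command line: name --argument value ..., lists and objects as JSON in quotes. step_arm: Moves the arm, as the interface text tells. Its arguments: {"type":"object","properties":{"targets":{"type":"array","items":{"type":"array","items":{"type":"array","items":{"type":"number"}}}},"grip_force":{"type":"number"}},"required":["targets"]}

```bash
mkdir -p pics; ls
python3 - <<'E'
from workcell import bot, eyes
import cv2, json
s=bot.observe(); print(s); print(bot.tcp_to_tips)
for n in ("side","top","wrist"):
    c=eyes.get_calibration(n); print(n,c)
    cv2.imwrite(f"pics/{n}0.png",eyes.grab_frame(n)[:,:,::-1])
E
```

```text
pics
{'clock': 0.0, 'qpos': array([ 1.22978474,  0.52206784, -0.03632362,  1.59999633,  0.02123851,
        1.02110677, -0.11278484]), 'qd': array([ 0.00029723, -0.00093589, -0.00056717,  0.00103472, -0.00011605,
        0.00051486,  0.00091709]), 'joint_efforts': array([-8.32220885e-04, -9.27088666e+01,  1.97894365e+00, -3.69909525e+01,
        1.77069521e-02,  8.26388161e-03,  5.41987174e-05]), 'position': array([ 0.16705656, -0.60190715,  0.23079643]), 'tool_rot': array([-1.47013511,  1.56960389,  1.94229097]), 'force': array([ 0.91367861, -0.0106262 , -0.32815307]), 'moment': array([0.01655109, 0.00292508, 0.02861311]), 'grip_width': 0.08499384035873922}
0.022
side {'fx': 475.99618755151556, 'fy': 475.99618755151556, 'cx': 314.8593689642515, 'cy': 241.14056138608788, 'camera_from_world': array([[-0.65371573, -0.75673875, -0.00148376,  0.40193891],
       [-0.47346324,  0.41053355, -0.77929119,  0.39050462],
       [ 0.59032898, -0.50873241, -0.62666022,  0.85007309],
       [ 0.        ,  0.        ,  0.        ,  1.        ]])}
top {'fx': 458.047017432577, 'fy': 458.047017432577, 'cx': 324.1951349912208, 'cy': 246.1719151470852, 'camera_from_world': array([[-0.00344438, -0.99942283,  0.0337955 , -0.01636493],
       [-0.9819791 , -0.00300562, -0.18896566,  0.58903462],
       [ 0.18895817, -0.03383734, -0.98140198,  0.9535163 ],
       [ 0.        ,  0.        ,  0.        ,  1.        ]])}
wrist {'fx': 375.67098069016265, 'fy': 375.67098069016265, 'cx': 316.3801407818864, 'cy': 235.75351953221806, 'hand_eye': array([[-4.90426076e-04, -3.30410988e-01,  9.43837030e-01,
        -1.42284892e-01],
       [ 9.99999764e-01, -6.16866508e-04,  3.03660992e-04,
        -1.19604360e-04],
       [ 4.81888524e-04,  9.43836956e-01,  3.30411212e-01,
        -8.56082684e-02],
       [ 0.00000000e+00,  0.00000000e+00,  0.00000000e+00,
         1.00000000e+00]])}
```

View pics/side0.png

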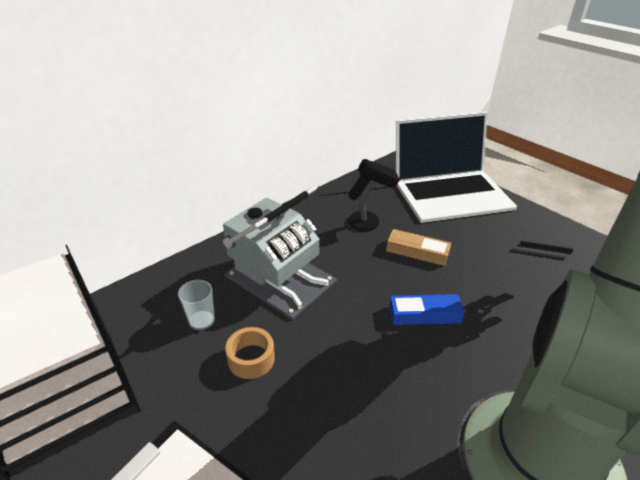

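View pics/top0.png

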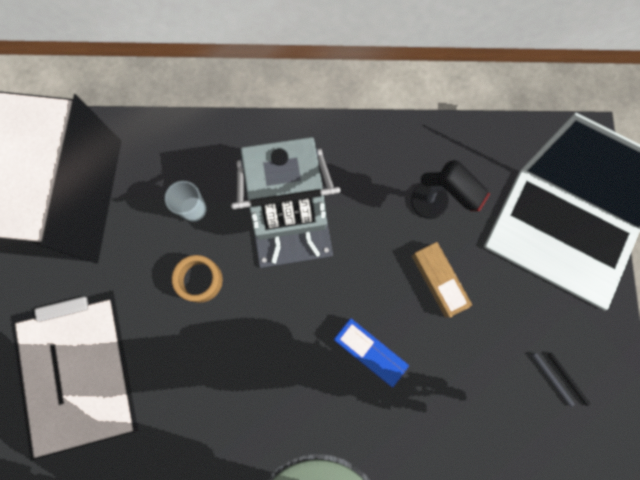

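View pics/wrist0.png

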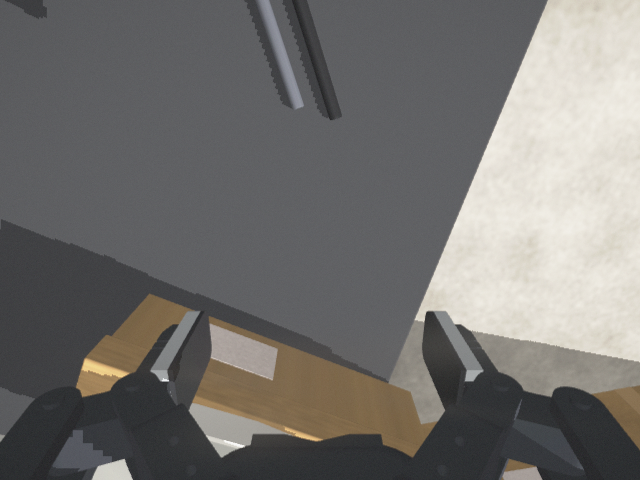

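The top view (kraft at (441,278), blue at (371,352)) shows two loose cartons. The kraft one with the white label fits the description and the blue one is excluded. The coder is at (290,205), tape at (197,278) and glass at (187,200). Next I'll enlarge the coder and the carton.

```bash
cat > h.py <<'E'
import numpy as np, cv2
from scipy.spatial.transform import Rotation as Rn
from workcell import bot, eyes
def cal(n, s=None):
    c=eyes.get_calibration(n); K=np.array([[c["fx"],0,c["cx"]],[0,c["fy"],c["cy"]],[0,0,1.]])
    if n=="wrist":
        s=s or bot.observe()
        T=np.eye(4);T[:3,:3]=Rn.from_euler("xyz",s["tool_rot"]).as_matrix();T[:3,3]=s["position"]
        M=np.linalg.inv(T@c["hand_eye"])
    else: M=c["camera_from_world"]
    return K,M
def proj(KM,P):
    K,M=KM; P=np.atleast_2d(P); p=(P@M[:3,:3].T+M[:3,3])@K.T; return p[:,:2]/p[:,2:]
def ray(KM,uv):
    K,M=KM; uv=np.atleast_2d(uv).astype(float); d=np.c_[uv,np.ones(len(uv))]@np.linalg.inv(K).T@M[:3,:3]
    o=-M[:3,:3].T@M[:3,3]; return o,d/np.linalg.norm(d,axis=1,keepdims=True)
def onz(KM,uv,z):
    o,d=ray(KM,uv); return o+d*((z-o[2])/d[:,2:])
def save(n,im,box=None,k=1):
    if box: im=im[box[1]:box[3],box[0]:box[2]]
    im=cv2.resize(im,None,fx=k,fy=k,interpolation=cv2.INTER_CUBIC); cv2.imwrite(n,im[:,:,::-1])
E
python3 - <<'E'
from h import *
t=cv2.imread("pics/top0.png")[:,:,::-1]; s=cv2.imread("pics/side0.png")[:,:,::-1]
save("pics/topc.png",t,(225,125,355,275),4); save("pics/sidec.png",s,(210,170,350,320),4)
save("pics/cart.png",t,(390,220,500,330),4)
KM=cal("top")
hsv=cv2.cvtColor(t.copy(),cv2.COLOR_RGB2HSV)
m=cv2.inRange(hsv,(8,90,60),(25,255,255)); m[:, :330]=0
m[:220]=0;m[330:]=0
m=cv2.morphologyEx(m,cv2.MORPH_CLOSE,np.ones((15,15)))
c=max(cv2.findContours(m,0,2)[0],key=cv2.contourArea)
r=cv2.minAreaRect(c);b=cv2.boxPoints(r);print(b)
P=onz(KM,b,0.036);print(P, P.mean(0), np.linalg.norm(P-np.roll(P,1,0),axis=1))
E
```

```text
[[410.72485 253.88882]
 [436.55127 239.74576]
 [472.33014 305.08115]
 [446.50372 319.2242 ]]
[[ 0.57582441 -0.21262279  0.036     ]
 [ 0.60864588 -0.27310541  0.036     ]
 [ 0.46078467 -0.34582456  0.036     ]
 [ 0.42990083 -0.28624738  0.036     ]] [ 0.51878895 -0.27945003  0.036     ] [0.16344501 0.06881421 0.16477564 0.06710627]
```

View pics/topc.png

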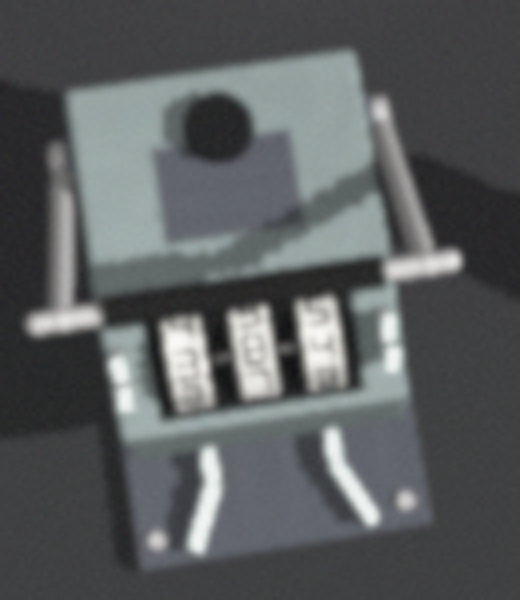

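View pics/sidec.png

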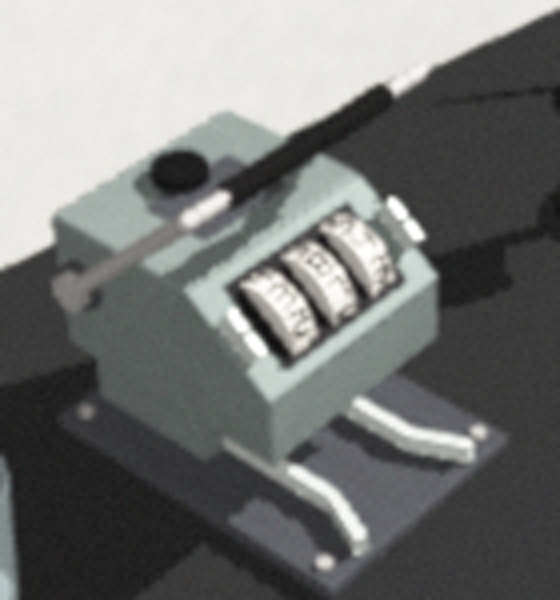

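View pics/cart.png

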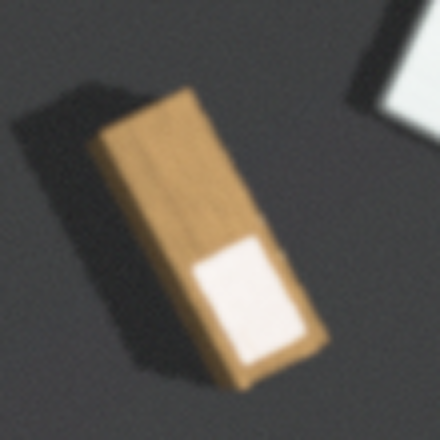

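Run:
```python
from h import *
KM=cal("top")
c=lambda x,y,ox=225,oy=125:(ox+(x+.5)/4-.5,oy+(y+.5)/4-.5)
F=onz(KM,[c(143,570),c(432,520)],0.012); B=onz(KM,[c(66,93),c(355,50)],0.170)
for P in (F,B):
    d=P[0]-P[1]; print(P,np.linalg.norm(d[:2]),"yaw",np.arctan2(-d[0],d[1]))
d=(F[0]-F[1]);y=np.arctan2(-d[0],d[1])
d=(B[0]-B[1]);yb=np.arctan2(-d[0],d[1])
yaw=(y+yb)/2
R=np.array([[np.cos(yaw),-np.sin(yaw)],[np.sin(yaw),np.cos(yaw)]])
print("yaw",yaw,"origin from F", F.mean(0)[:2]+R@[0.1,0], "B in frame", R.T@(B.mean(0)[:2]-(F.mean(0)[:2]+R@[0.1,0])))
# check w/ side view
o=F.mean(0)[:2]+R@[0.1,0]
def W(x,yy,z): return np.r_[o+R@[x,yy],z]
S=cal("side")
c2=lambda p:((np.array(p)-[210,170]+.5)*4-.5).round()
for q in [(-.1,.085,.012),(-.1,-.085,.012),(-.018,.084,.243),(-.018,-.084,.243),(-.051,.085,.07),(-.018,0.065,.243),(-.018,-0.065,.243)]:
    print(q,c2(proj(S,W(*q))[0]), ((proj(KM,W(*q))[0]-[225,125]+.5)*4-.5).round())
P=onz(KM,[c(103,137,390,220),c(192,90,390,220),c(328,338,390,220),c(241,382,390,220)],0.036);print(P,P.mean(0),np.linalg.norm(P-np.roll(P,1,0),axis=1))
```

```text
[[ 0.54864691  0.12728235  0.012     ]
 [ 0.57787518 -0.03733591  0.012     ]] 0.16719289430988352 yaw 0.17572057236348054
[[0.76919395 0.15489894 0.17      ]
 [0.79413242 0.00877094 0.17      ]] 0.14824074634998283 yaw 0.169033333791816
yaw 0.17237695307764828 origin from F [0.66177903 0.06212567] B in frame [ 0.12148807 -0.0011459 ]
(-0.1, 0.085, 0.012) [327. 587.] [140. 570.]
(-0.1, -0.085, 0.012) [506. 431.] [434. 520.]
(-0.018, 0.084, 0.243) [197. 212.] [ 62. 319.]
(-0.018, -0.084, 0.243) [402.  77.] [427. 261.]
(-0.051, 0.085, 0.07) [260. 478.] [116. 466.]
(-0.018, 0.065, 0.243) [222. 195.] [104. 312.]
(-0.018, -0.065, 0.243) [381.  91.] [386. 267.]
[[ 0.57588226 -0.22320172  0.036     ]
 [ 0.60312974 -0.2752915   0.036     ]
 [ 0.46289692 -0.34437816  0.036     ]
 [ 0.43882194 -0.29424664  0.036     ]] [ 0.52018272 -0.2842795   0.036     ] [0.15437912 0.0587858  0.15632726 0.05561271]
```

```bash
cat >> h.py <<'E'
YAW=0.1724; O=np.array([0.6618,0.0621,0.]); RC=Rn.from_euler("z",YAW).as_matrix()
def W(q): return O+np.atleast_2d(q)@RC.T
def C(p): return (np.atleast_2d(p)-O)@RC
def tri(obs):
    A=np.zeros((3,3));b=np.zeros(3)
    for KM,uv in obs:
        o,d=ray(KM,uv);d=d[0];Q=np.eye(3)-np.outer(d,d);A+=Q;b+=Q@o
    p=np.linalg.solve(A,b); return p,[np.round(proj(KM,p)[0]-uv,1) for KM,uv in obs]
def tool(s=None):
    s=s or bot.observe(); return Rn.from_euler("xyz",s["tool_rot"]).as_matrix(),s["position"]
def delta(Rt,pt):
    "shift cm & rotvec from now to target tool pose"
    R,p=tool(); return np.round(R.T@(np.asarray(pt)-p)*100,2), np.round(Rn.from_matrix(R.T@Rt).as_rotvec(),3)
a=np.deg2rad(38); n_c=np.array([-np.sin(a),0,np.cos(a)]); t_c=np.array([np.cos(a),0,np.sin(a)])
RW=RC@np.c_[-n_c,[0,1,0],t_c]   # tool pose for wheels
E
python3 - <<'E'
from h import *
T=cal("top");S=cal("side")
f=lambda p,o:np.array(((p[0]+.5)/4-.5+o[0],(p[1]+.5)/4-.5+o[1]))
for pt,ps in [((120,383),(247,332)),((391,342),(402,218))]:
    p,e=tri([(T,f(pt,(225,125))),(S,f(ps,(210,170)))]); print(p,C(p),e)
R,p=tool();print(R)
E
```

```text
[0.62021862 0.12432241 0.15766449] [[-0.03029089  0.06843319  0.15766449]] [array([0.5, 0.6]), array([-0.7, -0.2])]
[ 0.64328292 -0.00971924  0.15731649] [[-0.03056298 -0.06757803  0.15731649]] [array([0.1, 0.1]), array([-0.1, -0. ])]
[[-2.97864457e-04  2.67493349e-01 -9.63559661e-01]
 [ 7.91023062e-04 -9.63559339e-01 -2.67493504e-01]
 [-9.99999643e-01 -8.41874720e-04  7.54166710e-05]]
```

```bash
cat >> h.py <<'E'
RD=RC@np.c_[[0,0,-1.],[0,1.,0],[1.,0,0]]   # tool down, camera side to robot
IDX=lambda y:W([-0.0305,y,0.1575])[0]
E
python3 - <<'E'
from h import *
print(delta(RD,[0.45,-0.05,0.30]))
print(W([-0.0305,0,0.1575]))
E
```

```text
(array([ -6.87, -45.63, -42.03]), array([-3.043e+00, -1.000e-03,  0.000e+00]))
[[0.63175214 0.05686781 0.1575    ]]
```

Request:
step_arm --targets '[[[-0.7,-4.5,-4.2,-0.15,0,0,1],[-1.4,-9,-8.4,-0.3,0,0,1],[-2,-13.5,-12.6,-0.45,0,0,1],[-2.8,-18,-16.8,-0.6,0,0,0.5],[-3.5,-22.5,-21,-0.75,0,0,0],[-4.2,-27,-25.2,-0.9,0,0,0],[-5,-32,-29.5,-1.05,0,0,0],[-5.6,-36.5,-33.6,-1.2,0,0,0],[-6.3,-41,-37.8,-1.35,0,0,0],[-6.9,-45.6,-42,-1.5,0,0,0]]]'

```text
clock: 1.15
position: [0.3944, -0.1584, 0.2876]
tool_rot: [2.905, 1.571, 1.54]
force: [1.7, -0.8, 0.2]
grip_width: -0.0
```

Run:
```python
from h import *
s=bot.observe();print(s["clock"],s["qpos"].round(2),s["position"].round(3))
print(delta(RD,[0.45,0.0,0.32]))
```

```text
1.15 [ 0.76  0.17 -0.58  2.    0.11  1.01  0.34] [ 0.394 -0.158  0.288]
(array([ -3.24,   8.68, -14.37]), array([-1.537, -0.   , -0.   ]))
```

Request:
step_arm --targets '[[[-0.3,0.9,-1.4,-0.15,0,0,0],[-0.6,1.8,-2.8,-0.3,0,0,0],[-1,2.6,-4.2,-0.45,0,0,0],[-1.3,3.5,-5.7,-0.6,0,0,0],[-1.6,4.3,-7.2,-0.75,0,0,0],[-2,5.2,-8.6,-0.9,0,0,0],[-2.3,6,-10,-1.05,0,0,0],[-2.6,7,-11.5,-1.2,0,0,0],[-3,7.8,-13,-1.35,0,0,0],[-3.2,8.7,-14.4,-1.5,0,0,0]]]'

```text
clock: 2.15
position: [0.4502, 0.0011, 0.3199]
tool_rot: [-0.29, 1.571, -0.155]
force: [0.6, 0.0, 0.2]
grip_width: 0.0004
```

Run:
```python
from h import *
s=bot.observe();print(s["clock"],s["qpos"].round(2),s["position"].round(3))
print(delta(RW,IDX(0)+RC@n_c*0.102))
```

```text
2.15 [ 0.64  0.23 -0.91  1.88  0.2   1.12  1.37] [0.45  0.001 0.32 ]
(array([ 8.21,  2.85, 12.46]), array([-0.036, -0.663,  0.012]))
```

Request:
step_arm --targets '[[[1.2,0.4,1.8,0,-0.1,0,0],[2.4,0.8,3.6,-0.01,-0.2,0,0],[3.6,1.2,5.4,-0.01,-0.3,0,0],[4.8,1.6,7.2,-0.02,-0.4,0,0],[6,2,9,-0.03,-0.5,0,0],[7.2,2.5,11,-0.03,-0.6,0.01,0],[8.2,2.8,12.5,-0.036,-0.663,0.012,0],[8.2,2.8,12.5,-0.036,-0.663,0.012,0]]]'

```text
clock: 2.95
position: [0.5631, 0.0323, 0.2458]
tool_rot: [-0.045, 0.953, 0.114]
force: [0.4, -0.7, 1.3]
grip_width: 0.0001
```

Run:
```python
from h import *
s=bot.observe();print(s["clock"],s["qpos"].round(2),s["position"].round(3),s["force"])
print(delta(RW,IDX(0)+RC@n_c*0.102))
im=eyes.grab_frame("wrist");save("pics/w1.png",im)
KM=cal("wrist",s)
np.save("w1.npy",im)
ps=[[-0.0305,y,0.1575] for y in (.068,.034,0,-.034,-.068)]
print(proj(KM,W(ps)).round(1))
```

```text
2.95 [ 0.37  0.24 -0.64  2.24  1.17  0.21  0.42] [0.563 0.032 0.246] [ 0.39089543 -0.66467155  1.32080291]
(array([1.13, 1.28, 0.27]), array([-0.002, -0.047,  0.034]))
[[434.1 241.4]
 [386.3 240.9]
 [338.9 240.5]
 [292.  240.1]
 [245.4 239.6]]
```

View pics/w1.png

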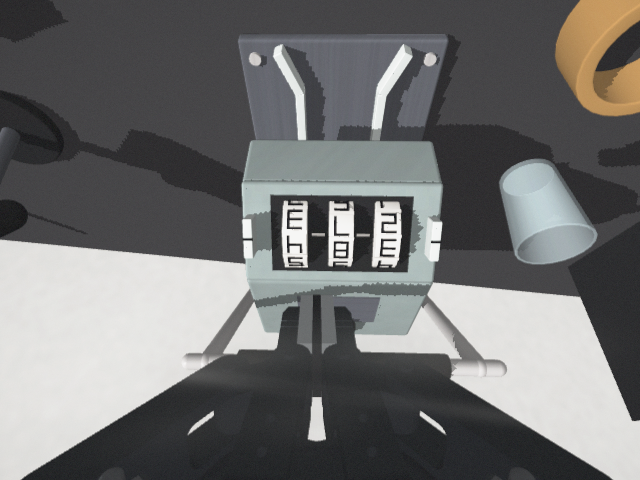

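Run:
```python
from h import *
im=np.load("w1.npy")[185:285,235:450][::-1,::-1]
save("pics/w1c.png",im,None,3.7)
```

```text
(no output)
```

View pics/w1c.png

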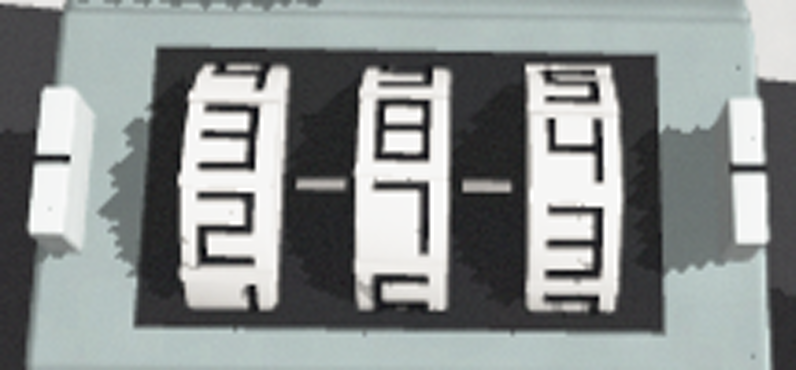

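```bash
cat >> h.py <<'E'
IDXC=np.array([-0.0305,0,0.1575])
def rim(KM,uv):
    "pixel -> arc offset (mm) on rim below(+)/above(-)... positive = up-slope from the index, and coder y"
    o,d=ray(KM,uv); o=C(o)[0]; out=[]
    ax=IDXC-0.03*n_c
    for v in d@RC:
        q=(o-ax)[[0,2]]; w=v[[0,2]]
        A=w@w;B=2*q@w;Cc=q@q-0.0009; D=B*B-4*A*Cc
        t=(-B-np.sqrt(max(D,0)))/(2*A); p=o+t*v; r=p-ax
        out.append((1000*0.03*np.arctan2(r@t_c,r@n_c),1000*p[1]))
    return np.round(out,1)
E
python3 - <<'E'
from h import *
s=bot.observe();s2=s
KM=cal("wrist")
f=lambda x,y:(449-x/3.7,284-y/3.7)
for nm,p in dict(L3=(227,137),L2=(225,228),M8=(405,131),M7=(405,217),R4=(577,148),R3=(577,243),mL=(52,158),mR=(748,168)).items(): print(nm,rim(KM,f(*p)))
print(delta(RW,IDX(0)+RC@n_c*0.062))
E
```

```text
L3 [[ 5.  34.9]]
L2 [[-13.1  34.7]]
M8 [[6.8 0.3]]
M7 [[-10.7   0.1]]
R4 [[  3.4 -33.5]]
R3 [[-15.6 -33.5]]
mL [[ 0.2 68.2]]
mR [[ -0.5 -67. ]]
(array([5.07, 1.44, 0.42]), array([-0.002, -0.044,  0.034]))
```

Request:
step_arm --targets '[[[1.2,0.5,0.1,0,-0.04,0.03,0],[2.5,0.9,0.2,0,-0.044,0.034,0],[3.8,1.4,0.4,0,-0.044,0.034,0],[5.1,1.4,0.4,0,-0.044,0.034,0],[5.1,1.4,0.4,0,-0.044,0.034,0]]]'

```text
clock: 3.5
position: [0.5942, 0.0497, 0.2044]
tool_rot: [0.003, 0.91, 0.173]
force: [-0.2, -1.0, 1.2]
grip_width: -0.0
```

Run:
```python
from h import *
s=bot.observe();print(s["clock"],s["qpos"].round(2),s["position"].round(3),s["force"])
print(delta(RW,IDX(0)+RC@(n_c*0.025-t_c*0.006)))
```

```text
3.5 [ 0.39  0.4  -0.71  2.23  1.88  0.27 -0.24] [0.594 0.05  0.204] [-0.16298279 -1.02960864  1.2187127 ]
(array([ 3.55,  0.06, -0.46]), array([-0.003, -0.003, -0.   ]))
```

Request:
step_arm --targets '[[[1.2,0,-0.45,0,0,0,0],[2.4,0.05,-0.45,0,0,0,0],[3.2,0.05,-0.45,0,0,0,0],[3.5,0.05,-0.45,0,0,0,0]]]'

```text
clock: 3.9
position: [0.6117, 0.0529, 0.1738]
tool_rot: [0.003, 0.912, 0.172]
force: [0.3, -0.2, -0.3]
grip_width: -0.0001
```

```bash
cat >> h.py <<'E'
def st():
    s=bot.observe(); R,p=tool(s); tip=C(p+R[:,0]*bot.tcp_to_tips)[0]-IDXC
    print("t",s["clock"],"q",s["qpos"].round(2),"Ftool",(R.T@s["force"]).round(1),"tip n,y,t mm",(1000*np.array([tip@n_c,tip[1],tip@t_c])).round(1), "grip",round(s["grip_width"],4))
E
python3 - <<'E'
from h import *
st()
im=eyes.grab_frame("wrist");save("pics/w2.png",im,(200,150,480,360),2.8)
E
```

```text
t 3.9 q [ 0.41  0.5  -0.75  2.21  1.99  0.36 -0.32] Ftool [ 0.4 -0.2  0.1] tip n,y,t mm [ 3.4 -0.4 -6.2] grip -0.0001
```

View pics/w2.png

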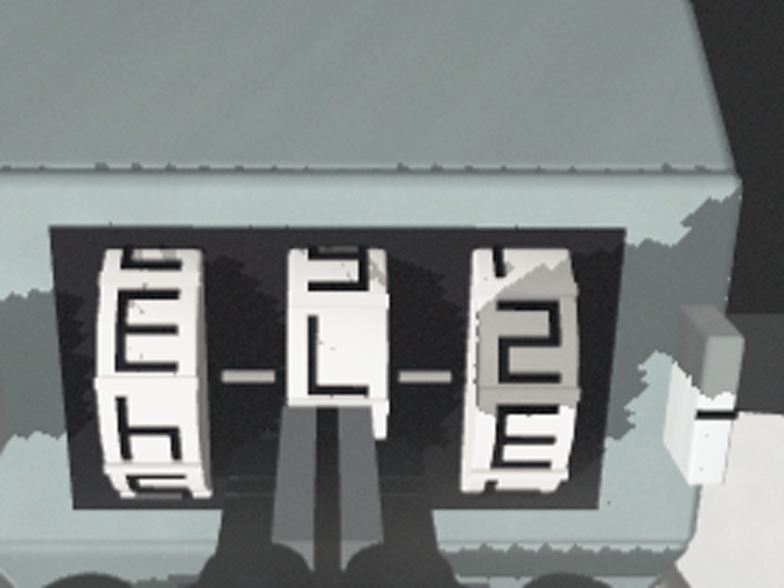

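The tip stands just in front of the middle wheel, centred on it. Next I press gently.

Request:
step_arm --targets '[[[0.2,0,0,0,0,0,0],[0.3,0,0,0,0,0,0],[0.4,0,0,0,0,0,0],[0.45,0,0,0,0,0,0]]]'

```text
clock: 4.35
position: [0.6145, 0.0535, 0.1703]
tool_rot: [0.003, 0.911, 0.172]
force: [-0.4, 0.1, -0.2]
grip_width: 0.0
```

```bash
python3 -c "
from h import *
st()"
```

```text
t 4.35 q [ 0.41  0.51 -0.75  2.21  2.    0.37 -0.32] Ftool [-0.1  0.2 -0.4] tip n,y,t mm [-1.1 -0.4 -6.1] grip 0.0
```

Request:
step_arm --targets '[[[0.07,0,0,0,0,0,0],[0.15,0,0,0,0,0,0],[0.2,0,0,0,0,0,0]]]'

```text
clock: 4.65
position: [0.6157, 0.0537, 0.1687]
tool_rot: [0.003, 0.911, 0.172]
force: [0.6, 1.0, 0.5]
grip_width: 0.0001
```

```bash
python3 -c "
from h import *
st()"
```

```text
t 4.65 q [ 0.41  0.52 -0.75  2.21  2.01  0.37 -0.33] Ftool [0.  0.9 0.9] tip n,y,t mm [-3.1 -0.4 -6.1] grip 0.0001
```

Request:
step_arm --targets '[[[0.07,0,0,0,0,0,0],[0.15,0,0,0,0,0,0]]]'

```text
clock: 4.85
position: [0.6167, 0.0539, 0.1675]
tool_rot: [0.003, 0.911, 0.172]
force: [0.7, -0.1, 0.4]
grip_width: 0.0001
```

```bash
python3 -c "
from h import *
st()
im=eyes.grab_frame('wrist');save('pics/w3.png',im,(200,150,480,360),2.8)"
```

```text
t 4.85 q [ 0.41  0.52 -0.75  2.2   2.01  0.37 -0.33] Ftool [ 0.1 -0.2  0.7] tip n,y,t mm [-4.7 -0.3 -6.1] grip 0.0001
```

View pics/w3.png

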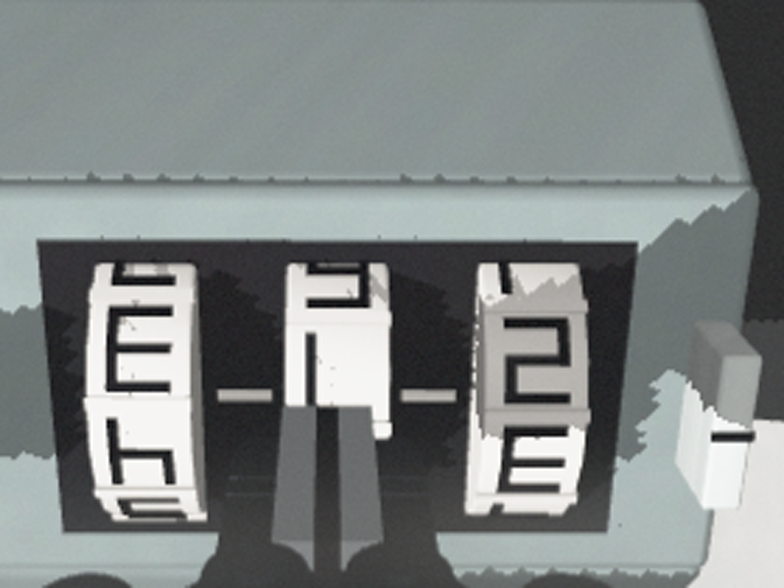

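Request:
step_arm --targets '[[[0.07,0,0,0,0,0,0],[0.15,0,0,0,0,0,0],[0.22,0,0,0,0,0,0],[0.3,0,0,0,0,0,0]]]'

```text
clock: 5.3
position: [0.6185, 0.0542, 0.1649]
tool_rot: [0.003, 0.911, 0.172]
force: [-0.2, -0.7, 0.4]
grip_width: 0.0002
```

```bash
python3 -c "
from h import *
st()"
```

```text
t 5.3 q [ 0.41  0.53 -0.75  2.2   2.02  0.38 -0.33] Ftool [-0.5 -0.6  0. ] tip n,y,t mm [-7.8 -0.4 -6.2] grip 0.0002
```

Run:
```python
from h import *
im=eyes.grab_frame('side');save('pics/s1.png',im,(210,140,370,280),4.5)
im=eyes.grab_frame('wrist');save('pics/w4.png',im,(200,150,480,360),2.8)
R,p=tool()
for x in (0,.011,.022):
    for z in(-.011,.011): print(x,z,((proj(cal("side"),p+R@[x,0,z])-[210,140])*4.5).round())
```

```text
0 -0.011 [[399. 455.]]
0 0.011 [[372. 421.]]
0.011 -0.011 [[389. 463.]]
0.011 0.011 [[363. 429.]]
0.022 -0.011 [[380. 471.]]
0.022 0.011 [[354. 437.]]
```

View pics/s1.png

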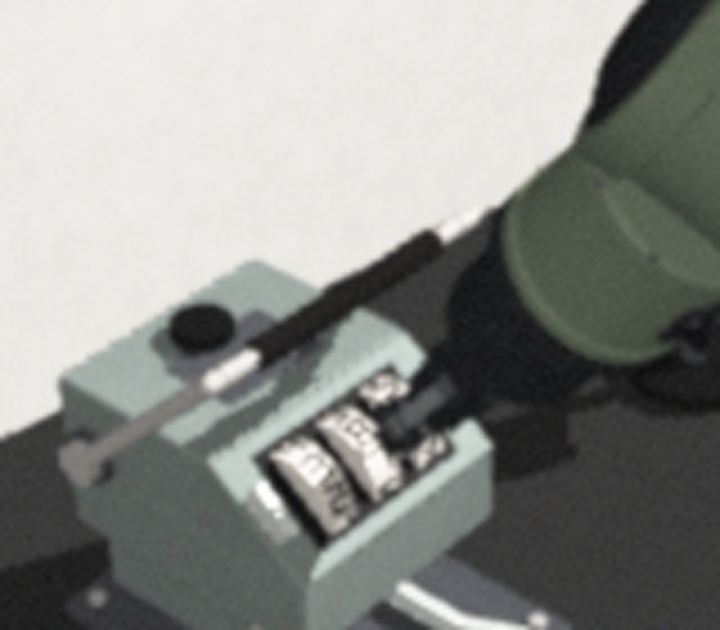

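View pics/w4.png

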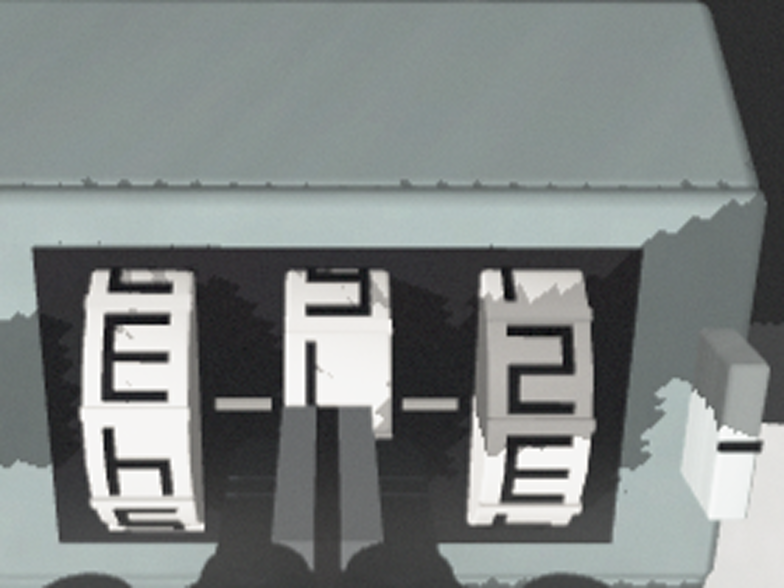

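Request:
step_arm --targets '[[[0.1,0,0,0,0,0,0],[0.2,0,0,0,0,0,0],[0.3,0,0,0,0,0,0],[0.4,0,0,0,0,0,0],[0.5,0,0,0,0,0,0]]]'

```text
clock: 5.9
position: [0.6216, 0.0547, 0.1609]
tool_rot: [0.003, 0.911, 0.172]
force: [0.8, 0.1, -0.4]
grip_width: -0.0001
```

```bash
python3 -c "
from h import *
st()"
```

```text
t 5.9 q [ 0.4   0.55 -0.76  2.2   2.03  0.39 -0.33] Ftool [ 0.8 -0.   0.4] tip n,y,t mm [-12.9  -0.4  -6.2] grip -0.0001
```

Request:
step_arm --targets '[[[0.1,0,0,0,0,0,0],[0.2,0,0,0,0,0,0],[0.3,0,0,0,0,0,0],[0.4,0,0,0,0,0,0]]]'

```text
clock: 6.3
position: [0.624, 0.0551, 0.1576]
tool_rot: [0.003, 0.911, 0.172]
force: [0.2, -0.9, 0.1]
grip_width: -0.0004
```

```bash
python3 -c "
from h import *
st()
im=eyes.grab_frame('wrist');save('pics/w5.png',im,(200,150,480,360),2.8)"
```

```text
t 6.3 q [ 0.4   0.56 -0.76  2.19  2.03  0.39 -0.34] Ftool [-0.1 -0.9  0.1] tip n,y,t mm [-17.   -0.4  -6.2] grip -0.0004
```

View pics/w5.png

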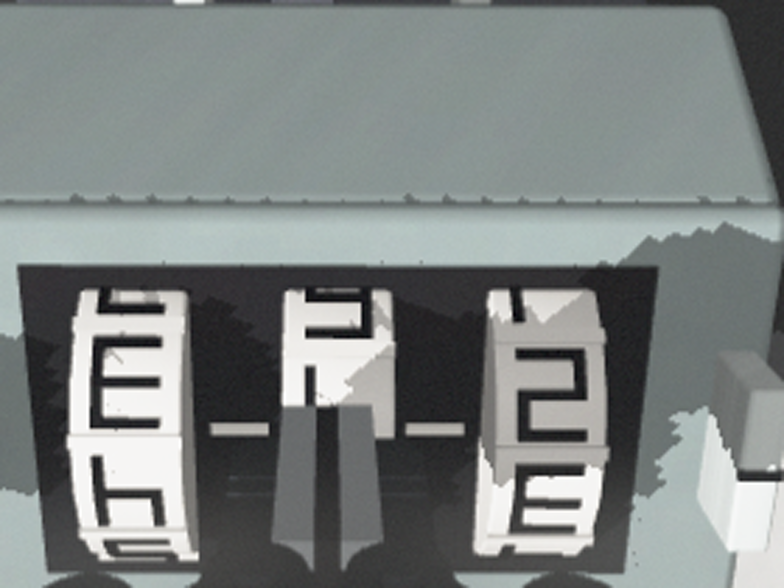

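Request:
step_arm --targets '[[[0.1,0,0,0,0,0,0],[0.2,0,0,0,0,0,0],[0.3,0,0,0,0,0,0]]]'

```text
clock: 6.65
position: [0.6259, 0.0555, 0.1551]
tool_rot: [0.003, 0.912, 0.172]
force: [1.7, -0.2, -0.6]
grip_width: 0.0
```

```bash
python3 -c "
from h import *
st()"
```

```text
t 6.65 q [ 0.4   0.57 -0.76  2.19  2.04  0.4  -0.34] Ftool [ 1.5 -0.5  1. ] tip n,y,t mm [-20.2  -0.4  -6.3] grip 0.0
```

Request:
step_arm --targets '[[[0.1,0,0,0,0,0,0],[0.2,0,0,0,0,0,0]]]'

```text
clock: 6.85
position: [0.6271, 0.0557, 0.1536]
tool_rot: [0.003, 0.911, 0.172]
force: [-17.9, -3.8, 21.7]
grip_width: -0.0001
```

```bash
python3 -c "
from h import *
st()
im=eyes.grab_frame('wrist');save('pics/w6.png',im,(200,150,480,360),2.8)
im=eyes.grab_frame('top');save('pics/t6.png',im,(225,125,365,275),4)"
```

```text
t 6.85 q [ 0.4   0.57 -0.76  2.19  2.04  0.4  -0.34] Ftool [-28.4  -0.7  -1.2] tip n,y,t mm [-22.2  -0.4  -6.3] grip -0.0001
```

View pics/w6.png

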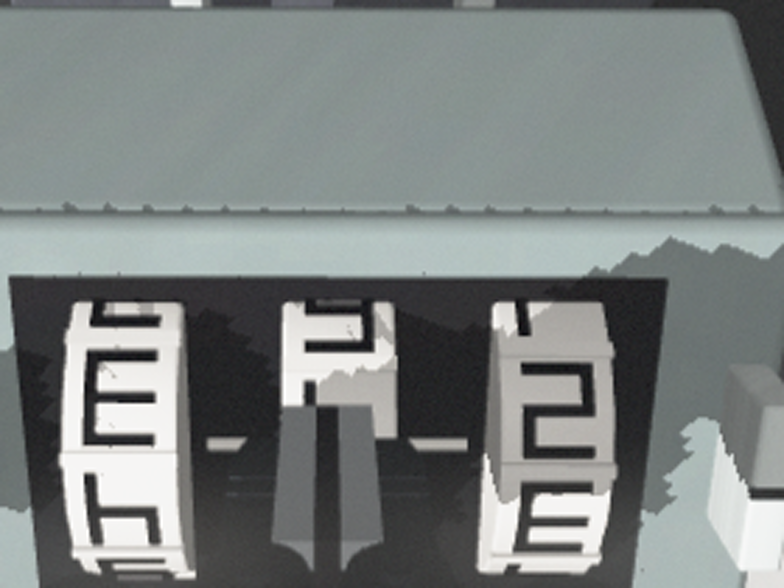

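View pics/t6.png

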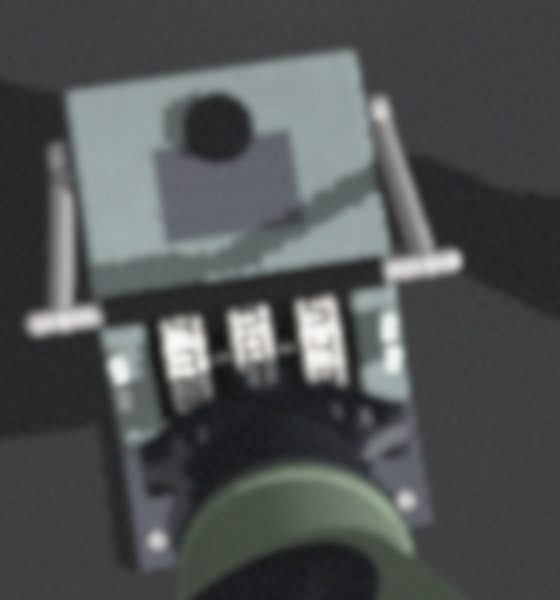

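Request:
step_arm --targets '[[[-0.1,0,0,0,0,0,0],[-0.1,0,0,0,0,0,0]]]'

```text
clock: 7.15
position: [0.6264, 0.0556, 0.1546]
tool_rot: [0.002, 0.911, 0.171]
force: [0.0, -0.1, -0.2]
grip_width: -0.0002
```

```bash
python3 -c "
from h import *
st()"
```

```text
t 7.15 q [ 0.4   0.57 -0.76  2.19  2.04  0.4  -0.34] Ftool [ 0.2 -0.1 -0.1] tip n,y,t mm [-20.9  -0.4  -6.2] grip -0.0002
```

Request:
step_arm --targets '[[[0.06,0,0,0,0,0,0],[0.06,0,0,0,0,0,0]]]'

```text
clock: 7.35
position: [0.6268, 0.0556, 0.154]
tool_rot: [0.002, 0.911, 0.171]
force: [-0.2, -0.6, 0.6]
grip_width: -0.0003
```

```bash
python3 -c "
from h import *
st()"
```

```text
t 7.35 q [ 0.4   0.57 -0.76  2.19  2.04  0.4  -0.34] Ftool [-0.7 -0.5  0.1] tip n,y,t mm [-21.6  -0.4  -6.2] grip -0.0003
```

Request:
step_arm --targets '[[[0.04,0,0,0,0,0,0],[0.04,0,0.05,0,0,0,0],[0.04,0,0.1,0,0,0,0],[0.04,0,0.15,0,0,0,0],[0.04,0,0.2,0,0,0,0]]]'

```text
clock: 7.85
position: [0.6285, 0.0559, 0.1551]
tool_rot: [0.002, 0.911, 0.171]
force: [-7.1, -2.7, 9.1]
grip_width: 0.0
```

```bash
python3 -c "
from h import *
st()
im=eyes.grab_frame('wrist');save('pics/w7.png',im,(200,150,480,360),2.8)"
```

```text
t 7.85 q [ 0.4   0.57 -0.75  2.18  2.03  0.4  -0.33] Ftool [-11.7  -1.4  -0.3] tip n,y,t mm [-21.8  -0.4  -4.2] grip 0.0
```

View pics/w7.png

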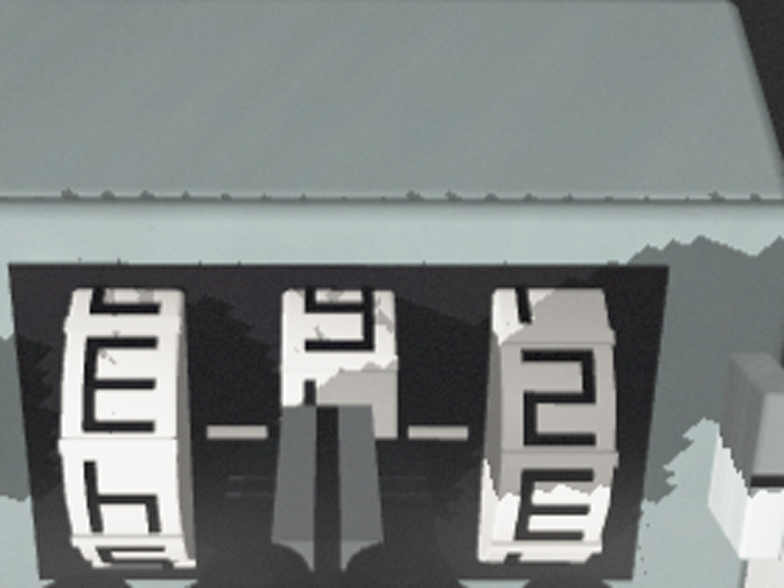

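Request:
step_arm --targets '[[[0,0,0.1,0,0,0,0],[0,0,0.2,0,0,0,0],[0,0,0.3,0,0,0,0],[0,0,0.4,0,0,0,0],[0,0,0.5,0,0,0,0],[0,0,0.6,0,0,0,0],[0,0,0.7,0,0,0,0],[0,0,0.8,0,0,0,0],[0,0,0.9,0,0,0,0],[0,0,0.94,0,0,0,0]]]'

```text
clock: 8.9
position: [0.636, 0.0571, 0.161]
tool_rot: [0.002, 0.911, 0.171]
force: [-5.6, -1.6, 5.9]
grip_width: 0.0
```

```bash
python3 -c "
from h import *
st()"
```

```text
t 8.9 q [ 0.38  0.56 -0.73  2.16  1.99  0.38 -0.3 ] Ftool [-8.2 -0.6 -0.9] tip n,y,t mm [-21.8  -0.5   5.4] grip 0.0
```

Request:
step_arm --targets '[[[-0.5,0,0,0,0,0,0],[-1.5,0,0,0,0,0,0],[-3,1.2,0,0,0,0,0],[-4,2.5,0.1,0,0,0,0],[-4,3.45,0.1,0,0,0,0],[-4,3.45,0.1,0,0,0,0]]]'

```text
clock: 9.5
position: [0.6067, 0.0884, 0.1938]
tool_rot: [0.001, 0.91, 0.173]
force: [0.7, -0.5, 0.6]
grip_width: -0.0001
```

```bash
cat >> h.py <<'E'
def wpic(name):
    s=bot.observe(); im=eyes.grab_frame("wrist"); KM=cal("wrist",s)
    m=proj(KM,W([IDXC+[0,y,0] for y in(.068,-.068)]))
    c=m.mean(0).round().astype(int); x0=max(0,min(640-220,c[0]-110));y0=max(0,c[1]-55)
    cr=im[y0:y0+110,x0:x0+220][::-1,::-1]; save(name,cr,None,3.6)
    np.save("last.npy",np.r_[x0+cr.shape[1]-1,y0+cr.shape[0]-1]); import pickle; pickle.dump(KM,open("last.pkl","wb"))
    print("marks in crop",[tuple(np.round((np.load("last.npy")-p)*3.6)) for p in m])
def wread(*pts):
    import pickle; KM=pickle.load(open("last.pkl","rb")); b=np.load("last.npy")
    for p in pts: print(p,rim(KM,b-np.array(p)/3.6))
E
python3 -c "
from h import *
st(); wpic('pics/w8.png')"
```

```text
t 9.5 q [ 0.31  0.45 -0.72  2.21  1.85  0.36 -0.27] Ftool [-0.2 -0.6  0.8] tip n,y,t mm [18.5 35.4  7.1] grip -0.0001
marks in crop [(np.float64(-73.0), np.float64(193.0)), (np.float64(856.0), np.float64(192.0))]
```

View pics/w8.png

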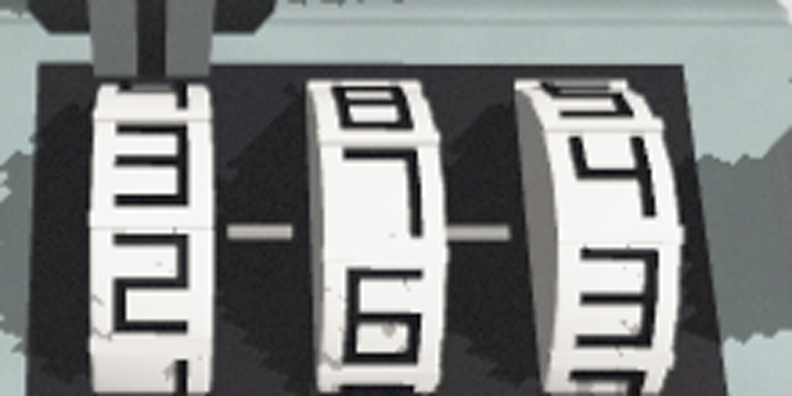

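```bash
python3 -c "
from h import *
wread((383,193),(380,143),(380,263),(155,165),(155,120),(155,228),(615,175),(615,240),(600,128))"
```

```text
(383, 193) [[-0.   1.3]]
(380, 143) [[8.7 1.1]]
(380, 263) [[-10.5   2. ]]
(155, 165) [[ 4.6 34.7]]
(155, 120) [[13.8 34.6]]
(155, 228) [[-5.3 34.7]]
(615, 175) [[  2.9 -33. ]]
(615, 240) [[ -7.2 -32.1]]
(600, 128) [[ 11.8 -32.4]]
```

Request:
step_arm --targets '[[[1.3,-0.1,-0.1,0,0,0,0],[2.6,-0.15,-0.1,0,0,0,0],[3.6,-0.15,-0.1,0,0,0,0],[3.95,-0.15,-0.1,0,0,0,0],[4.02,-0.15,-0.1,0,0,0,0],[4.02,-0.15,-0.1,0,0,0,0]]]'

```text
clock: 10.15
position: [0.6304, 0.0895, 0.1609]
tool_rot: [0.001, 0.911, 0.17]
force: [-4.1, -3.5, 5.3]
grip_width: 0.0005
```

```bash
python3 -c "
from h import *
st()"
```

```text
t 10.15 q [ 0.31  0.56 -0.74  2.17  1.96  0.42 -0.33] Ftool [-7.1 -2.8 -0.4] tip n,y,t mm [-22.   32.4   5.4] grip 0.0005
```

Request:
step_arm --targets '[[[0,0,-0.1,0,0,0,0],[0,0,-0.23,0,0,0,0],[0,0,-0.36,0,0,0,0],[0,0,-0.49,0,0,0,0],[0,0,-0.62,0,0,0,0],[0,0,-0.75,0,0,0,0],[0,0,-0.88,0,0,0,0],[0,0,-1.01,0,0,0,0],[0,0,-1.14,0,0,0,0],[0,0,-1.18,0,0,0,0]]]'

```text
clock: 11.15
position: [0.6211, 0.0879, 0.1535]
tool_rot: [0.001, 0.911, 0.17]
force: [-3.6, -1.5, 4.0]
grip_width: -0.0001
```

```bash
python3 -c "
from h import *
st()"
```

```text
t 11.15 q [ 0.33  0.57 -0.76  2.19  2.01  0.45 -0.37] Ftool [-5.5 -0.9 -0.5] tip n,y,t mm [-22.   32.4  -6.6] grip -0.0001
```

Lift off, go back up-slope and make the second stroke.

Request:
step_arm --targets '[[[-0.5,0,0,0,0,0,0],[-1,0.05,0.5,0,0,0,0],[-1,0.1,1.2,0,0,0,0],[-0.5,0.1,1.2,0,0,0,0],[-0.1,0.1,1.2,0,0,0,0],[0.02,0.1,1.2,0,0,0,0],[0.02,0.1,1.2,0,0,0,0]]]'

```text
clock: 11.85
position: [0.63, 0.0905, 0.1604]
tool_rot: [0.0, 0.911, 0.17]
force: [-9.9, -2.1, 14.5]
grip_width: 0.0
```

```bash
python3 -c "
from h import *
st()"
```

```text
t 11.85 q [ 0.31  0.56 -0.74  2.17  1.96  0.43 -0.33] Ftool [-17.6  -0.4   0.9] tip n,y,t mm [-22.2  33.4   4.9] grip 0.0
```

Request:
step_arm --targets '[[[-0.01,0,-0.1,0,0,0,0],[-0.01,0,-0.23,0,0,0,0],[-0.01,0,-0.36,0,0,0,0],[-0.01,0,-0.49,0,0,0,0],[-0.01,0,-0.62,0,0,0,0],[-0.01,0,-0.75,0,0,0,0],[-0.01,0,-0.88,0,0,0,0],[-0.01,0,-1.01,0,0,0,0],[-0.01,0,-1.12,0,0,0,0],[-0.01,0,-1.14,0,0,0,0]]]'

```text
clock: 12.85
position: [0.6206, 0.089, 0.1531]
tool_rot: [0.001, 0.912, 0.171]
force: [-6.7, -1.1, 9.2]
grip_width: -0.0004
```

Request:
step_arm --targets '[[[-0.5,0,0,0,0,0,0],[-1.5,0,0,0,0,0,0],[-3,-2.5,0,0,0,0,0],[-4,-5,0,0,0,0,0],[-4,-6.75,0,0,0,0,0],[-4,-6.75,0,0,0,0,0]]]'

```text
clock: 13.45
position: [0.6079, 0.0154, 0.1853]
tool_rot: [-0.002, 0.911, 0.166]
force: [0.3, 0.8, -0.2]
grip_width: 0.0004
```

```bash
python3 -c "
from h import *
st(); wpic('pics/w9.png')"
```

```text
t 13.45 q [ 0.47  0.46 -0.71  2.22  2.01  0.27 -0.28] Ftool [0.5 0.8 0.2] tip n,y,t mm [ 18.7 -36.8  -7.1] grip 0.0004
marks in crop [(np.float64(-63.0), np.float64(197.0)), (np.float64(847.0), np.float64(195.0))]
```

View pics/w9.png

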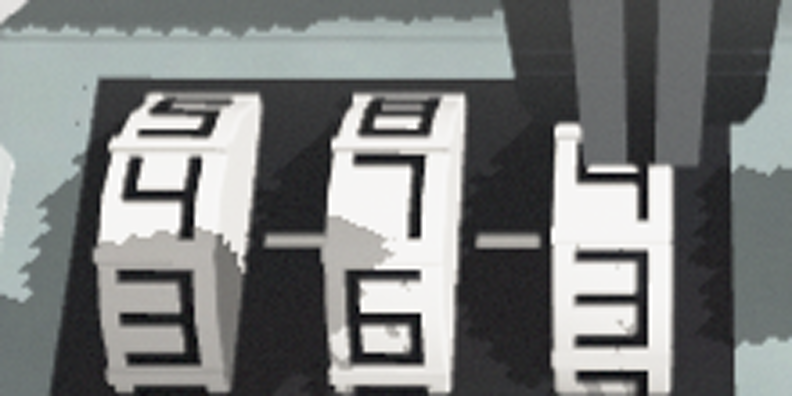

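```bash
python3 -c "
from h import *
wread((160,197),(180,148),(150,252),(388,197),(395,150),(388,265),(612,242),(612,358))"
```

```text
(160, 197) [[-0.1 34.8]]
(180, 148) [[ 8.9 33.2]]
(150, 252) [[-8.7 35.7]]
(388, 197) [[-0.2  0.7]]
(395, 150) [[8.5 0.3]]
(388, 265) [[-10.6   0.5]]
(612, 242) [[ -7.3 -32.8]]
(612, 358) [[-25.1 -32.7]]
```

Request:
step_arm --targets '[[[1.3,0.2,0.05,0,0,0,0],[2.6,0.28,0.05,0,0,0,0],[3.6,0.28,0.05,0,0,0,0],[3.95,0.28,0.05,0,0,0,0],[4.05,0.28,0.05,0,0,0,0],[4.05,0.28,0.05,0,0,0,0]]]'

```text
clock: 14.1
position: [0.6315, 0.0248, 0.1535]
tool_rot: [0.0, 0.912, 0.17]
force: [-5.7, 0.1, 6.9]
grip_width: -0.0
```

```bash
python3 -c "
from h import *
st()"
```

```text
t 14.1 q [ 0.46  0.57 -0.74  2.18  2.08  0.35 -0.32] Ftool [-8.9  1.  -0.2] tip n,y,t mm [-21.6 -31.5  -7.1] grip -0.0
```

Request:
step_arm --targets '[[[0,0,0.1,0,0,0,0],[0,0,0.23,0,0,0,0],[0,0,0.36,0,0,0,0],[0,0,0.49,0,0,0,0],[0,0,0.62,0,0,0,0],[0,0,0.75,0,0,0,0],[0,0,0.88,0,0,0,0],[0,0,1.01,0,0,0,0],[0,0,1.14,0,0,0,0],[0,0,1.17,0,0,0,0]]]'

```text
clock: 15.1
position: [0.6408, 0.0265, 0.1609]
tool_rot: [0.001, 0.912, 0.17]
force: [-4.6, -0.7, 4.2]
grip_width: 0.0001
```

Request:
step_arm --targets '[[[-0.5,0,0,0,0,0,0],[-1,0,-0.6,0,0,0,0],[-1,-0.2,-1.2,0,0,0,0],[-0.5,-0.2,-1.2,0,0,0,0],[-0.1,-0.2,-1.2,0,0,0,0],[0,-0.2,-1.2,0,0,0,0],[0,-0.2,-1.2,0,0,0,0]]]'

```text
clock: 15.8
position: [0.6318, 0.0226, 0.1533]
tool_rot: [0.0, 0.912, 0.169]
force: [-10.5, -3.8, 11.1]
grip_width: -0.0003
```

```bash
python3 -c "
from h import *
st()"
```

```text
t 15.8 q [ 0.46  0.57 -0.74  2.18  2.08  0.35 -0.32] Ftool [-15.5  -2.   -1.9] tip n,y,t mm [-21.7 -33.8  -7.3] grip -0.0003
```

Request:
step_arm --targets '[[[0,0,0.1,0,0,0,0],[0,0,0.23,0,0,0,0],[0,0,0.36,0,0,0,0],[0,0,0.49,0,0,0,0],[0,0,0.62,0,0,0,0],[0,0,0.75,0,0,0,0],[0,0,0.88,0,0,0,0],[0,0,1.01,0,0,0,0],[0,0,1.14,0,0,0,0],[0,0,1.17,0,0,0,0]]]'

```text
clock: 16.8
position: [0.6412, 0.024, 0.1607]
tool_rot: [-0.001, 0.911, 0.168]
force: [-10.2, -3.3, 12.8]
grip_width: -0.0002
```

Request:
step_arm --targets '[[[-0.5,0,0,0,0,0,0],[-1.5,0,-0.6,0,0,0,0],[-3,0,-1.2,0,0,0,0],[-4,0,-1.2,0,0,0,0],[-4,0,-1.2,0,0,0,0]]]'

```text
clock: 17.3
position: [0.6074, 0.018, 0.1861]
tool_rot: [-0.002, 0.91, 0.167]
force: [0.2, 0.3, 0.2]
grip_width: -0.0001
```

```bash
python3 -c "
from h import *
st(); wpic('pics/w10.png')"
```

```text
t 17.3 q [ 0.47  0.46 -0.71  2.22  2.01  0.27 -0.28] Ftool [0.  0.2 0.3] tip n,y,t mm [ 19.4 -34.2  -6.6] grip -0.0001
marks in crop [(np.float64(-61.0), np.float64(194.0)), (np.float64(846.0), np.float64(194.0))]
```

View pics/w10.png

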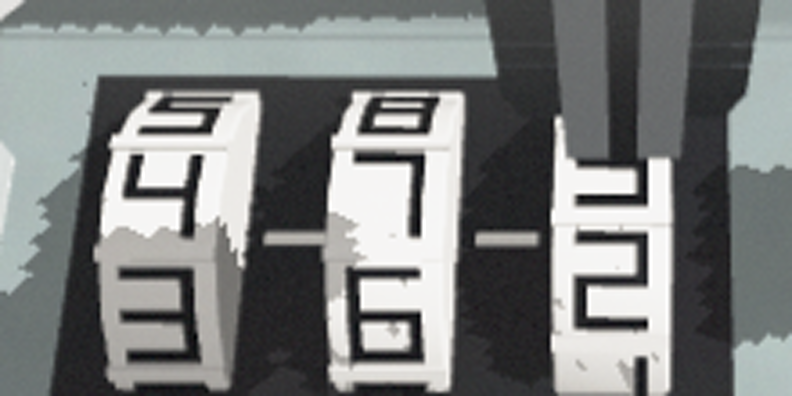

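```bash
python3 -c "
from h import *
wread((612,280),(612,224),(612,337))"
```

```text
(612, 280) [[-13.2 -32.8]]
(612, 224) [[ -4.8 -32.8]]
(612, 337) [[-22.  -32.8]]
```

Request:
step_arm --targets '[[[1.3,0,0,0,0,0,0],[2.6,0,-0.05,0,0,0,0],[3.6,0,-0.05,0,0,0,0],[4.0,0,-0.05,0,0,0,0],[4.12,0,-0.05,0,0,0,0],[4.12,0,-0.05,0,0,0,0]]]'

```text
clock: 17.95
position: [0.632, 0.0223, 0.1531]
tool_rot: [-0.003, 0.91, 0.167]
force: [-17.1, -3.6, 18.7]
grip_width: -0.0001
```

```bash
python3 -c "
from h import *
st()"
```

```text
t 17.95 q [ 0.47  0.57 -0.74  2.18  2.08  0.36 -0.32] Ftool [-25.5  -0.7  -2.3] tip n,y,t mm [-22.  -34.2  -7.3] grip -0.0001
```

Request:
step_arm --targets '[[[-0.03,0,0.1,0,0,0,0],[-0.03,0,0.25,0,0,0,0],[-0.03,0,0.4,0,0,0,0],[-0.03,0,0.55,0,0,0,0],[-0.03,0,0.7,0,0,0,0],[-0.03,0,0.85,0,0,0,0],[-0.03,0,1.0,0,0,0,0],[-0.03,0,1.15,0,0,0,0],[-0.03,0,1.28,0,0,0,0],[-0.03,0,1.33,0,0,0,0]]]'

```text
clock: 18.95
position: [0.6424, 0.024, 0.1618]
tool_rot: [-0.003, 0.91, 0.166]
force: [-4.8, -1.6, 5.0]
grip_width: 0.0003
```

Request:
step_arm --targets '[[[-0.5,0,0,0,0,0,0],[-1.5,0,-0.1,0,0,0,0],[-3.5,0,-0.2,0,0,0,0],[-5.5,0,-0.2,0,0,0,1],[-6,0,-0.2,0,0,0,1]]]'

```text
clock: 19.45
position: [0.6039, 0.0175, 0.2099]
tool_rot: [-0.005, 0.908, 0.165]
force: [-0.0, -0.3, 0.0]
grip_width: 0.0285
```

```bash
python3 -c "
from h import *
st(); wpic('pics/w11.png')"
```

```text
t 19.45 q [ 0.43  0.39 -0.65  2.21  1.87  0.2  -0.17] Ftool [-0.1 -0.3 -0. ] tip n,y,t mm [ 40.4 -34.1   5.3] grip 0.0285
marks in crop [(np.float64(-30.0), np.float64(195.0)), (np.float64(811.0), np.float64(197.0))]
```

View pics/w11.png

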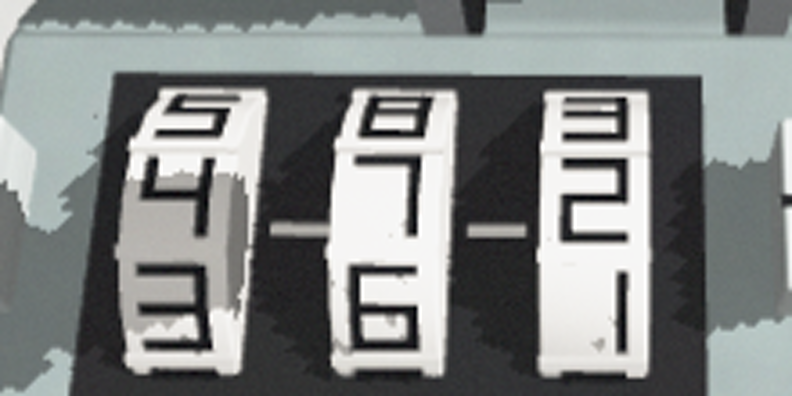

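```bash
cat >> h.py <<'E'
def down(yaw,tilt=0.): # tool down, z along yaw; tilt>0: tips lean forward
    R=Rn.from_euler("z",yaw).as_matrix(); return R@Rn.from_euler("y",-tilt).as_matrix()@np.c_[[0,0,-1.],[0,1.,0],[1.,0,0]]
E
python3 -c "
from h import *
wread((180,196),(393,196),(597,200),(787,200))
print(onz(cal('top'),[(428,203)],0))
print(delta(down(.468),[.43,-.20,.28]), delta(down(.172),[.50,0,.30]))"
```

```text
(180, 196) [[-0.  34.2]]
(393, 196) [[ 0.  -0.3]]
(597, 200) [[ -0.6 -33.3]]
(787, 200) [[ -0.6 -64. ]]
[[ 0.70585271 -0.26731735  0.        ]]
(array([-18.29, -18.53, -12.14]), array([-0.287,  0.657,  0.102])) (array([-13.61,  -0.  ,  -2.77]), array([-0.002,  0.663,  0.004]))
```

Request:
step_arm --targets '[[[-3,0,0,0,0,0,1],[-6,0,0,0,0.1,0,1],[-9,-2,-1,-0.05,0.2,0.02,1],[-11.5,-5,-3,-0.1,0.3,0.04,1],[-14,-8,-5,-0.15,0.4,0.05,1],[-16,-11,-8,-0.2,0.5,0.07,1],[-17.5,-14,-10,-0.25,0.6,0.09,1],[-18.3,-18.5,-12.1,-0.287,0.657,0.102,1],[-18.3,-18.5,-12.1,-0.287,0.657,0.102,1]]]'

```text
clock: 20.4
position: [0.4882, -0.1364, 0.2686]
tool_rot: [-0.333, 1.328, 0.0]
force: [0.5, -1.7, -1.1]
grip_width: 0.0854
```

Run:
```python
from h import *
s=bot.observe(); print(s["clock"],s["qpos"].round(2),s["position"].round(3))
im=eyes.grab_frame("wrist");save("pics/w12.png",im);np.save("w12.npy",im)
KM=cal("wrist",s)
hsv=cv2.cvtColor(im,cv2.COLOR_RGB2HSV)
m=cv2.inRange(hsv,(8,90,60),(25,255,255));m=cv2.morphologyEx(m,cv2.MORPH_CLOSE,np.ones((25,25)))
c=max(cv2.findContours(m,0,2)[0],key=cv2.contourArea);b=cv2.boxPoints(cv2.minAreaRect(c));print(b,cv2.contourArea(c))
P=onz(KM,b,.036);print(P,P.mean(0))
print(delta(down(.468),[.464,-.312,.12]))
```

```text
20.4 [ 1.08  0.32 -1.08  2.01  0.39  0.76  1.71] [ 0.488 -0.136  0.269]
[[119.20032   29.019432]
 [194.14703    8.911766]
 [242.12708  187.74643 ]
 [167.18036  207.8541  ]] 12155.5
[[ 0.46031143 -0.34359279  0.036     ]
 [ 0.42451222 -0.28351566  0.036     ]
 [ 0.56892381 -0.21092881  0.036     ]
 [ 0.62250213 -0.28443213  0.036     ]] [ 0.5190624  -0.28061735  0.036     ]
(array([ 14.06, -14.04, -10.69]), array([-0.13 ,  0.212,  0.093]))
```

View pics/w12.png

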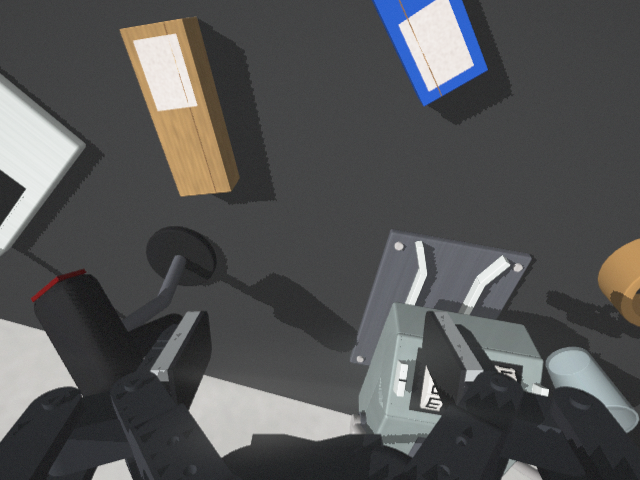

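Run:
```python
from h import *
s=bot.observe(); print(s["qpos"].round(2),s["position"].round(3))
KM=cal("wrist",s)
P=onz(KM,[(121,30),(185,18),(231,190),(183,196)],.036);print(P,P.mean(0),np.linalg.norm(P-np.roll(P,1,0),axis=1))
print(delta(down(.468),[.455,-.316,.16]))
```

```text
[ 1.09  0.32 -1.08  2.    0.39  0.78  1.73] [ 0.485 -0.144  0.269]
[[ 0.45545954 -0.35092223  0.036     ]
 [ 0.42816032 -0.29877506  0.036     ]
 [ 0.56967556 -0.22929569  0.036     ]
 [ 0.59540652 -0.27708578  0.036     ]] [ 0.51217549 -0.28901969  0.036     ] [0.15823077 0.05886064 0.15765135 0.05427684]
(array([  9.96, -14.44, -10.78]), array([-0.13 ,  0.212,  0.093]))
```

Request:
step_arm --targets '[[[0.5,-3,-2.5,-0.04,0.07,0.03,1],[2,-6,-5,-0.08,0.14,0.06,1],[4,-9,-7.5,-0.12,0.2,0.09,1],[6,-12,-9.5,-0.13,0.212,0.093,1],[8,-14.4,-10.8,-0.13,0.212,0.093,1],[8,-14.4,-10.8,-0.13,0.212,0.093,1],[8,-14.4,-10.8,-0.13,0.212,0.093,1]]]'

```text
clock: 21.15
position: [0.4502, -0.3153, 0.1783]
tool_rot: [1.298, 1.569, 1.765]
force: [0.6, 0.3, 0.2]
grip_width: 0.0853
```

Run:
```python
from h import *
s=bot.observe(); print(s["clock"],s["qpos"].round(2),s["position"].round(3),s["tool_rot"].round(3))
im=eyes.grab_frame("wrist");save("pics/w13.png",im);np.save("w13.npy",im)
print(delta(down(.468),[.455,-.316,.16]))
```

```text
21.15 [ 1.15  0.62 -0.92  1.82  0.58  1.    2.02] [ 0.45  -0.315  0.178] [1.298 1.569 1.765]
(array([ 1.9 , -0.31,  0.34]), array([-0.   ,  0.001, -0.   ]))
```

View pics/w13.png

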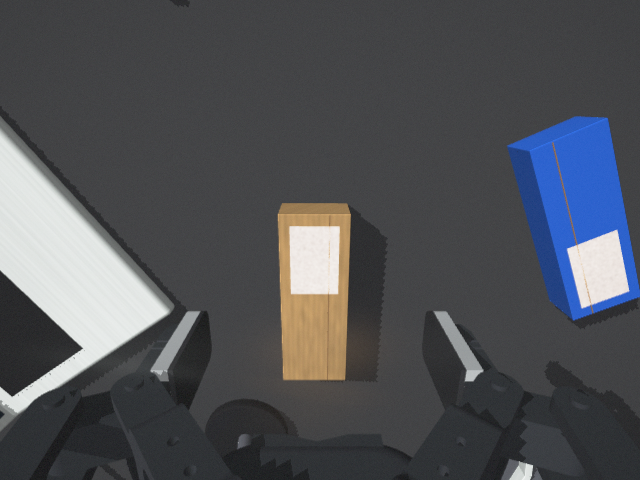

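Run:
```python
from h import *
s=bot.observe();KM=cal("wrist",s)
P=onz(KM,[(279,214),(350,214),(346,380),(283,380)],.036);print(P,P.mean(0),np.linalg.norm(P-np.roll(P,1,0),axis=1))
m=(P[2]+P[3]-P[0]-P[1]);yaw=np.arctan2(m[1],m[0]);c=P.mean(0);print(yaw)
u=np.array([np.cos(yaw),np.sin(yaw),0]); g=c-0.063*u; g[2]=.012; print(g,delta(down(yaw),g))
for x in(-.013,0):
  print(proj(KM,tool(s)[1]+tool(s)[0]@[x,.0425,-.011]))
```

```text
[[ 0.46075733 -0.34272027  0.036     ]
 [ 0.43554936 -0.29276883  0.036     ]
 [ 0.57780299 -0.21986146  0.036     ]
 [ 0.6041292  -0.27204818  0.036     ]] [ 0.51955972 -0.28184969  0.036     ] [0.15984379 0.05595166 0.15984861 0.05845103]
0.4657927601537787
[ 0.46327138 -0.31014495  0.012     ] (array([16.7 , -0.16,  1.33]), array([ 0.002,  0.001, -0.   ]))
[[425.76935466 305.00007241]]
[[417.29697948 289.5330237 ]]
```

Request:
step_arm --targets '[[[3,-0.1,0.6,0,0,0,1],[6,-0.16,1.33,0,0,0,1],[9,-0.16,1.33,0,0,0,1],[11.5,-0.16,1.33,0,0,0,1],[13.5,-0.16,1.33,0,0,0,1],[14.5,-0.16,1.33,0,0,0,1],[15.2,-0.16,1.33,0,0,0,1]]]'

```text
clock: 21.9
position: [0.4638, -0.3096, 0.0272]
tool_rot: [0.057, 1.57, 0.526]
force: [0.3, -0.8, 0.0]
grip_width: 0.0855
```

Run:
```python
from h import *
st(); s=bot.observe();print(s["position"])
im=eyes.grab_frame("wrist");save("pics/w14.png",im)
im=eyes.grab_frame("side");save("pics/s14.png",im,(360,190,500,310),5)
R,p=tool(s)
for x in(-.013,0,.022):print(x,((proj(cal("side"),p+R@[x,.0425,-.011])-[360,190])*5).round())
```

```text
t 21.9 q [ 1.    0.83 -0.75  1.88  0.81  0.76  1.83] Ftool [-0.  -0.9 -0.1] tip n,y,t mm [  20.6 -332.2 -273.7] grip 0.0855
[ 0.46375943 -0.30959087  0.02721244]
-0.013 [[411. 333.]]
0 [[407. 352.]]
0.022 [[400. 384.]]
```

View pics/w14.png

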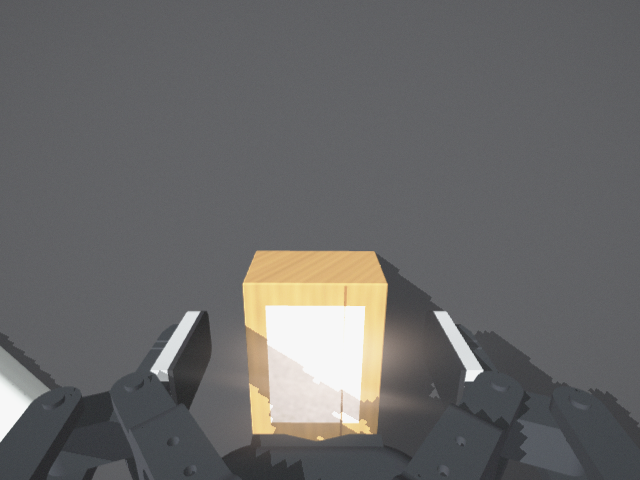

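View pics/s14.png

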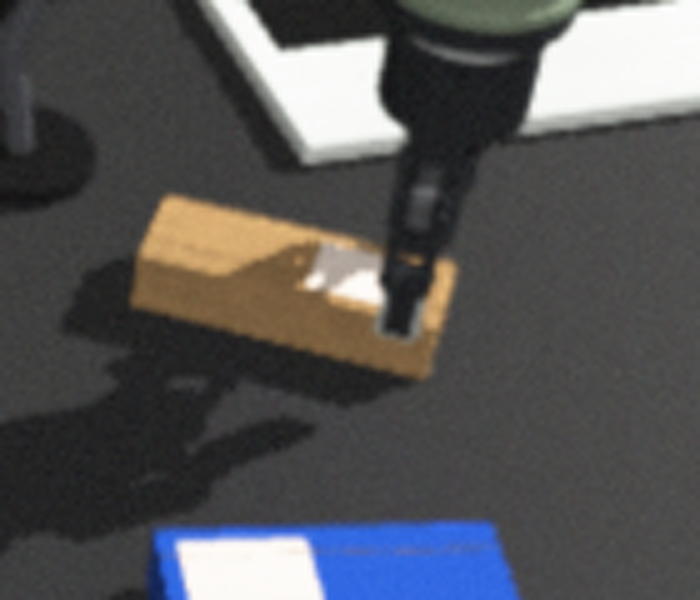

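Request:
step_arm --targets '[[[0.7,0,0,0,0,0,1],[1.4,0,0,0,0,0,1],[1.5,0,0,0,0,0,0.7],[1.5,0,0,0,0,0,0.55],[1.5,0,0,0,0,0,0.4],[1.5,0,0,0,0,0,0.4],[1.5,0,0,0,0,0,0.4]]]' --grip_force 35

```text
clock: 22.7
position: [0.4635, -0.3099, 0.0123]
tool_rot: [0.17, 1.57, 0.639]
force: [-0.3, -0.6, -1.1]
grip_width: 0.0575
```

Run:
```python
from h import *
st(); s=bot.observe();print(s["position"])
im=eyes.grab_frame("wrist");save("pics/w15.png",im,None,0.7)
```

```text
t 22.7 q [ 0.99  0.85 -0.73  1.89  0.84  0.74  1.81] Ftool [ 1.1 -0.4 -0.5] tip n,y,t mm [   9.  -332.4 -283.1] grip 0.0575
[ 0.46353416 -0.30988196  0.01234189]
```

View pics/w15.png

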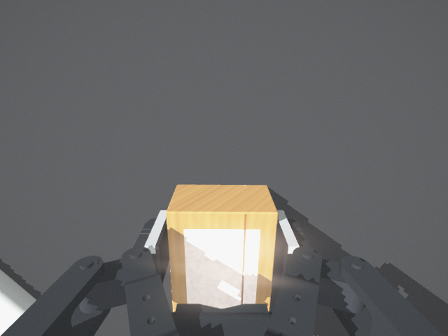

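Run:
```python
from h import *
p=W([-.25,0,0])[0];p[2]=.075
print(p,delta(down(.172),p))
```

```text
[0.41550603 0.01921318 0.075     ] (array([-6.25, 31.54, 10.57]), array([ 0.296,  0.001, -0.   ]))
```

Request:
step_arm --targets '[[[-2,0,0,0,0,0,0.4],[-4,0.5,0,0,0,0,0.4],[-6.3,2,0.5,0,0,0,0.4],[-6.3,5,2,0.04,0,0,0.4],[-6.3,9,3.2,0.09,0,0,0.4],[-6.3,13,4.5,0.13,0,0,0.4],[-6.3,17,6,0.17,0,0,0.4],[-6.3,21,7.5,0.21,0,0,0.4],[-6.3,25,8.5,0.25,0,0,0.4],[-6.3,28,9.5,0.28,0,0,0.4]]]'

```text
clock: 23.75
position: [0.4211, -0.0151, 0.0757]
tool_rot: [0.43, 1.57, 0.618]
force: [0.9, -0.4, -1.4]
grip_width: 0.0571
```

Run:
```python
from h import *
st()
p=W([-.25,0,0])[0];p[2]=.06
print(delta(down(.172),p))
im=eyes.grab_frame("wrist");save("pics/w16.png",im,None,1)
```

```text
t 23.75 q [ 0.49  0.58 -0.76  2.21  0.72  0.61  0.95] Ftool [ 1.4 -0.6  0.8] tip n,y,t mm [  53.6  -34.8 -237.2] grip 0.0571
(array([1.57, 3.48, 0.09]), array([ 0.016,  0.001, -0.001]))
```

View pics/w16.png

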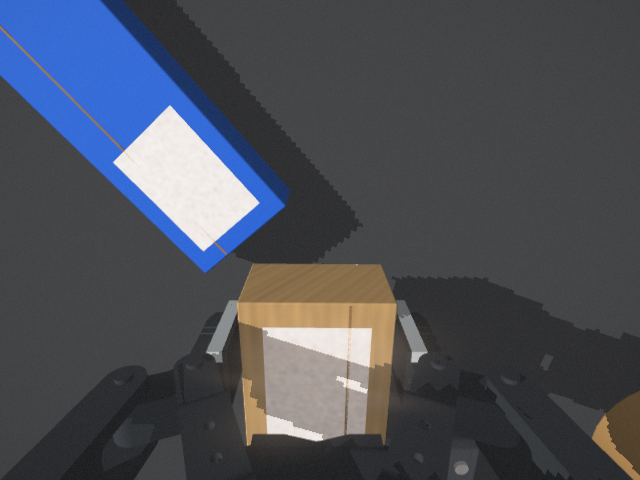

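Request:
step_arm --targets '[[[0,1.8,0.05,0.01,0,0,0.4],[0.5,3.5,0.1,0.016,0,0,0.4],[2.5,3.5,0.1,0.016,0,0,0.4],[4,3.5,0.1,0.016,0,0,0.4],[4.6,3.5,0.1,0.016,0,0,0.4],[4.6,3.5,0.1,0.016,0,0,0.4]]]'

```text
clock: 24.4
position: [0.4153, 0.024, 0.0298]
tool_rot: [1.049, 1.568, 1.224]
force: [0.1, 0.6, -0.9]
grip_width: 0.057
```

Run:
```python
from h import *
st()
s=bot.observe();print(C(s["position"]).round(4))
im=eyes.grab_frame("top");save("pics/t17.png",im,(210,120,370,330),2.8);np.save("t17.npy",im)
im=eyes.grab_frame("side");save("pics/s17.png",im,(220,180,400,330),4)
p=W([-.2,0,0])[0];p[2]=.028
print(delta(down(.172),p))
```

```text
t 24.4 q [ 0.3   0.66 -0.64  2.25  0.86  0.5   0.72] Ftool [0.9 0.5 0.2] tip n,y,t mm [  16.8    4.8 -264.6] grip 0.057
[[-0.2494  0.0047  0.0298]]
(array([ 0.27, -0.48,  4.89]), array([ 0.002,  0.003, -0.003]))
```

View pics/t17.png

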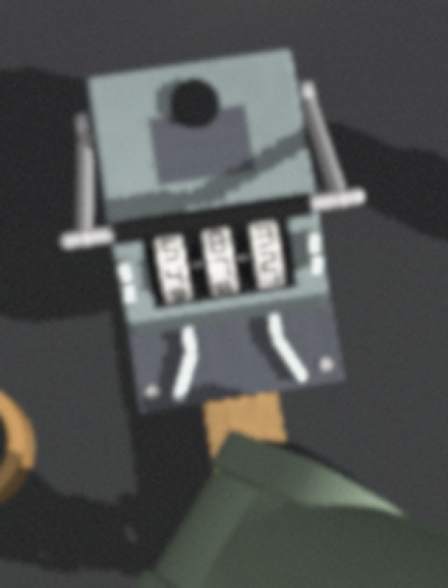

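View pics/s17.png

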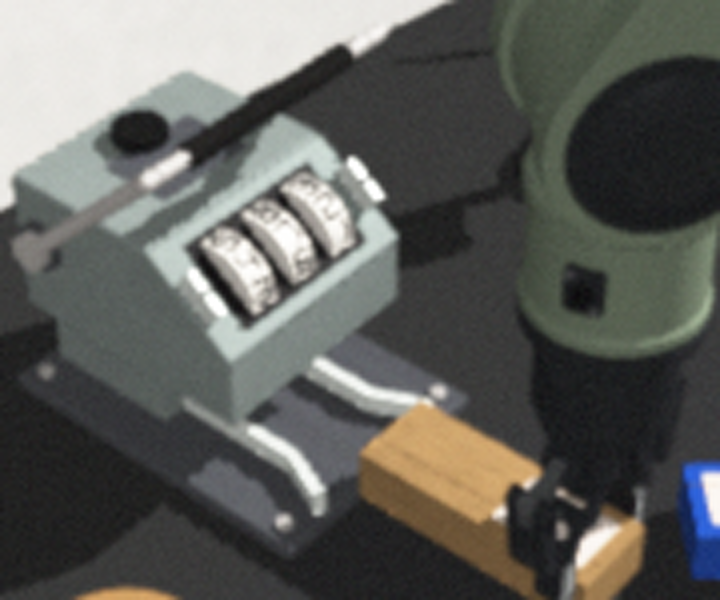

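Run:
```python
from h import *
T=cal("top")
P=onz(T,[((205)/2.8+210,403/2.8+120),(282/2.8+210,393/2.8+120)],.0535);print(C(P).round(4))
# guides
P=onz(T,[(187/2.8+210,330/2.8+120),(276/2.8+210,318/2.8+120)],.026);print(C(P).round(4))
```

```text
[[-0.1085  0.0302  0.0535]
 [-0.1109 -0.0304  0.0535]]
[[-0.0425  0.0359  0.026 ]
 [-0.0447 -0.0369  0.026 ]]
```

Request:
step_arm --targets '[[[0.2,-0.15,0.5,0,0,0,0.4],[0.3,-0.25,1.2,0,0,0,0.4],[0.3,-0.25,2,0,0,0,0.4],[0.3,-0.25,2.8,0,0,0,0.4],[0.3,-0.25,3.4,0,0,0,0.4]]]'

```text
clock: 25.0
position: [0.4507, 0.0276, 0.0277]
tool_rot: [0.707, 1.566, 0.882]
force: [0.0, 0.2, -0.5]
grip_width: 0.0574
```

Run:
```python
from h import *
st()
s=bot.observe();print(C(s["position"]).round(4))
im=eyes.grab_frame("top");save("pics/t18.png",im,(240,190,350,280),7);np.save("t18.npy",im)
print(delta(down(.172),s["position"]))
```

```text
t 25.0 q [ 0.31  0.7  -0.66  2.16  0.83  0.55  0.77] Ftool [0.5 0.2 0. ] tip n,y,t mm [  -6.7    2.3 -237.9] grip 0.0574
[[-0.2139  0.0023  0.0277]]
(array([ 0.  , -0.01, -0.07]), array([ 0.002,  0.004, -0.003]))
```

View pics/t18.png

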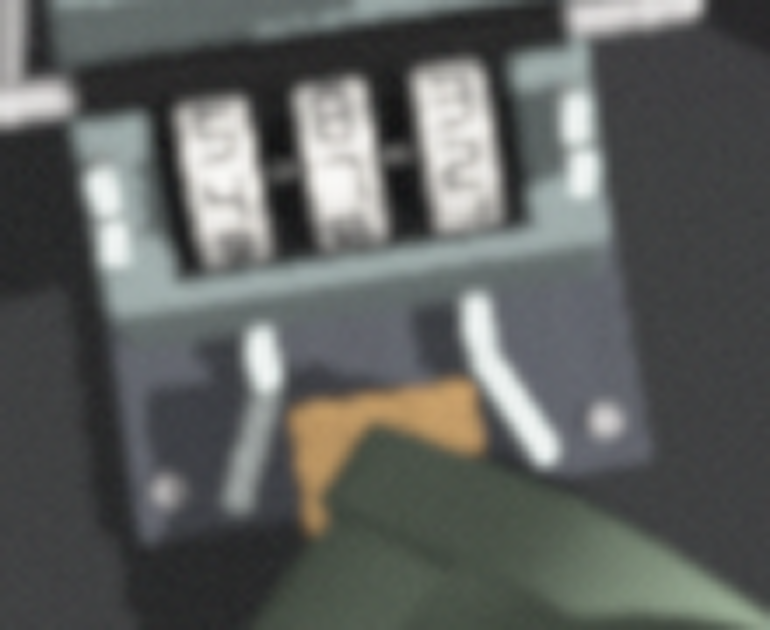

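Run:
```python
from h import *
T=cal("top"); f=lambda x,y:((x+.5)/7-.5+240,(y+.5)/7-.5+190)
print(C(onz(T,[f(289,405),f(474,378)],.0515)).round(4))
print(C(onz(T,[f(262,330),f(475,297),f(265,388),f(485,348)],.026)).round(4))
print(C(onz(T,[f(118,316),f(608,246)],.07)).round(4), C(onz(T,[f(147,545),f(655,460)],.012)).round(4))
```

```text
[[-0.0709  0.0296  0.0515]
 [-0.0722 -0.0294  0.0515]]
[[-0.0399  0.035   0.026 ]
 [-0.0407 -0.035   0.026 ]
 [-0.059   0.0371  0.026 ]
 [-0.058  -0.0353  0.026 ]]
[[-0.0378  0.0768  0.07  ]
 [-0.0413 -0.0773  0.07  ]] [[-0.1011  0.0833  0.012 ]
 [-0.1015 -0.0845  0.012 ]]
```

Request:
step_arm --targets '[[[0.1,-0.12,0.6,-0.012,0,0,0.4],[0.2,-0.12,1.2,-0.012,0,0,0.4],[0.25,-0.12,1.8,-0.012,0,0,0.4],[0.25,-0.12,2.4,-0.012,0,0,0.4],[0.25,-0.12,3,-0.012,0,0,0.4]]]'

```text
clock: 25.55
position: [0.4815, 0.032, 0.0253]
tool_rot: [0.671, 1.566, 0.857]
force: [-0.2, 0.9, -0.8]
grip_width: 0.0573
```

Run:
```python
from h import *
st()
s=bot.observe();print(C(s["position"]).round(4))
im=eyes.grab_frame("top");save("pics/t19.png",im,(240,190,350,280),7)
```

```text
t 25.55 q [ 0.31  0.73 -0.67  2.08  0.82  0.6   0.82] Ftool [ 0.8  0.9 -0. ] tip n,y,t mm [ -27.8    1.3 -214.8] grip 0.0573
[[-0.1827  0.0012  0.0253]]
```

View pics/t19.png

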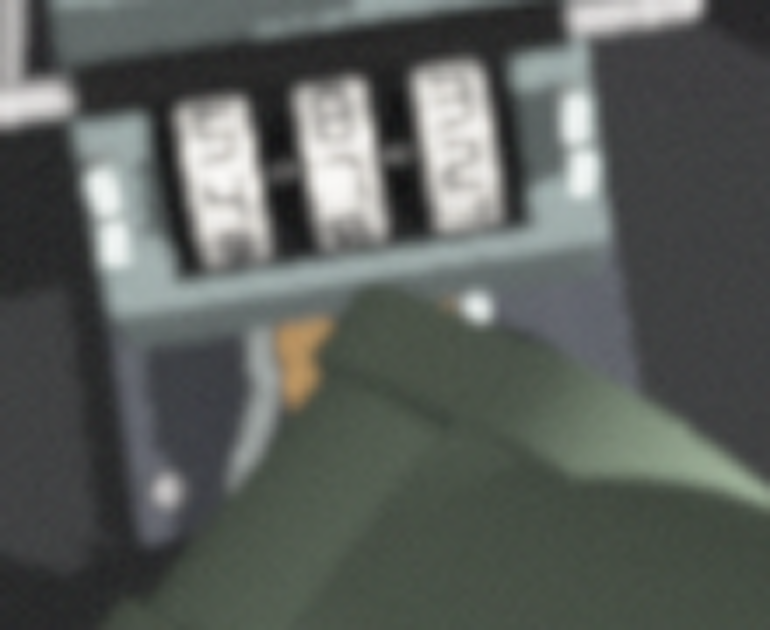

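Request:
step_arm --targets '[[[0,0,0.7,0,0,0,0.4],[0,0,1.4,0,0,0,0.4],[0,0,2.1,0,0,0,0.4],[0,0,2.8,0,0,0,0.4],[0,0,3.5,0,0,0,0.4],[0,0,4.2,0,0,0,0.4],[0,0,4.9,0,0,0,0.4],[0,0,5.5,0,0,0,0.4],[0,0,5.5,0,0,0,0.4]]]'

```text
clock: 26.5
position: [0.5372, 0.0426, 0.0257]
tool_rot: [0.602, 1.565, 0.788]
force: [-0.6, -0.8, -0.9]
grip_width: 0.0574
```

Run:
```python
from h import *
st()
s=bot.observe();print(C(s["position"]).round(4))
im=eyes.grab_frame("side");save("pics/s20.png",im,(220,180,400,330),4)
```

```text
t 26.5 q [ 0.3   0.79 -0.69  1.94  0.78  0.69  0.89] Ftool [ 0.9 -0.7 -0.7] tip n,y,t mm [ -62.5    2.3 -169.9] grip 0.0574
[[-0.1261  0.0022  0.0257]]
```

View pics/s20.png

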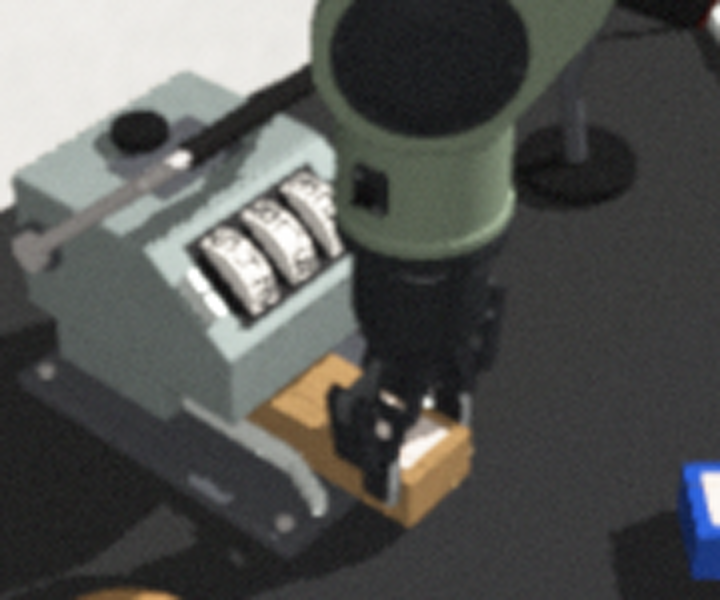

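Request:
step_arm --targets '[[[0.05,-0.05,0.5,0,0,0,0.4],[0.1,-0.1,0.9,0,0,0,0.4],[0.1,-0.1,1.1,0,0,0,0.4],[0.1,-0.1,1.25,0,0,0,0.4],[0.1,-0.1,1.35,0,0,0,0.4]]]'

```text
clock: 27.05
position: [0.5502, 0.0441, 0.0247]
tool_rot: [0.639, 1.565, 0.825]
force: [-0.1, 0.3, -2.1]
grip_width: 0.0575
```

Run:
```python
from h import *
st()
s=bot.observe();print(C(s["position"]).round(4))
```

```text
t 27.05 q [ 0.3   0.81 -0.69  1.9   0.77  0.71  0.9 ] Ftool [ 2.1  0.3 -0.1] tip n,y,t mm [ -71.2    1.5 -160.3] grip 0.0575
[[-0.1131  0.0014  0.0247]]
```

Request:
step_arm --targets '[[[0,0,0.1,0,0,0,0.4],[0,0,0.2,0,0,0,0.4],[0,0,0.2,0,0,0,0.4]]]'

```text
clock: 27.35
position: [0.5503, 0.0441, 0.0243]
tool_rot: [1.234, 1.568, 1.42]
force: [-11.7, -0.4, 4.5]
grip_width: 0.0577
```

Run:
```python
from h import *
st()
s=bot.observe();print(C(s["position"]).round(4))
```

```text
t 27.35 q [ 0.3   0.81 -0.69  1.9   0.77  0.72  0.91] Ftool [ -4.6   1.8 -11.6] tip n,y,t mm [ -71.6    1.4 -160.5] grip 0.0577
[[-0.1129  0.0014  0.0243]]
```

Request:
step_arm --targets '[[[0,0,-0.05,0,0,0,0.4],[0,0,-0.05,0,0,0,0.8],[0,0,-0.05,0,0,0,1],[0,0,-0.05,0,0,0,1],[-2,0,-0.1,0,0,0,1],[-5,0,-1,0,0,0,1],[-8,0,-2.5,0,0,0,1],[-12,0,-5,0,0,0,1]]]'

```text
clock: 28.15
position: [0.5007, 0.0348, 0.1446]
tool_rot: [1.526, 1.567, 1.712]
force: [0.8, -0.8, 1.3]
grip_width: 0.085
```

Run:
```python
from h import *
st()
s=bot.observe();print(C(s["position"]).round(4))
im=eyes.grab_frame("wrist");save("pics/w21.png",im);np.save("w21.npy",im)
im=eyes.grab_frame("side");save("pics/s21.png",im,(220,180,400,330),4)
```

```text
t 28.15 q [ 0.44  0.58 -0.85  1.97  0.57  0.85  1.04] Ftool [-1.3 -1.   0.6] tip n,y,t mm [  54.3    0.8 -126.2] grip 0.085
[[-0.1634  0.0007  0.1446]]
```

View pics/w21.png

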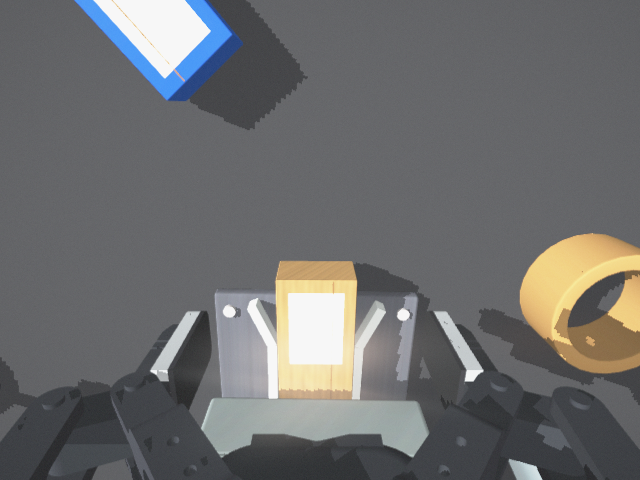

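View pics/s21.png

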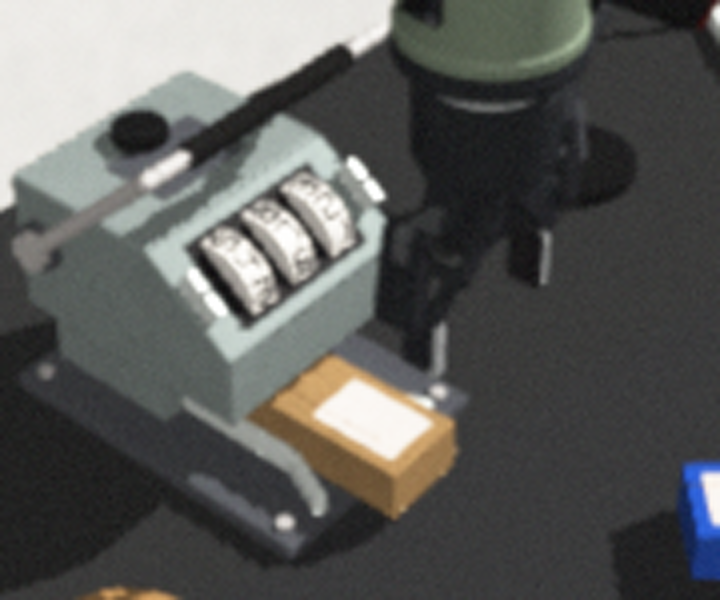

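Run:
```python
from h import *
s=bot.observe();KM=cal("wrist",s)
P=C(onz(KM,[(277,278),(355,277),(278,397),(355,397)],.048));print(P.round(4))
print("guides",C(onz(KM,[(275,350),(357,350)],.026)).round(4), "plate front",C(onz(KM,[(216,290),(417,294)],.012)).round(4))
S=cal("side");f=lambda x,y:(220+x/4,180+y/4)
print(C(onz(S,[f(391,484),f(455,425)],.048)).round(4))
# lever
for dz in (.1,.06,.0):
  p=W([-.018,0,.243+dz])[0]; print(p,delta(down(.172),p))
```

```text
[[-0.131  -0.0273  0.048 ]
 [-0.1325  0.0281  0.048 ]
 [-0.0253 -0.0288  0.048 ]
 [-0.0261  0.0331  0.048 ]]
guides [[-0.0539 -0.0328  0.026 ]
 [-0.0548  0.0356  0.026 ]] plate front [[-0.1019 -0.0819  0.012 ]
 [-0.1004  0.0846  0.012 ]]
[[-0.1379  0.0353  0.048 ]
 [-0.1369 -0.0261  0.048 ]]
[0.64406683 0.05901215 0.343     ] (array([-19.43,  -0.21,  14.63]), array([ 0.014,  0.005, -0.001]))
[0.64406683 0.05901215 0.303     ] (array([-15.43,  -0.21,  14.61]), array([ 0.014,  0.005, -0.001]))
[0.64406683 0.05901215 0.243     ] (array([-9.43, -0.21, 14.58]), array([ 0.014,  0.005, -0.001]))
```

Request:
step_arm --targets '[[[-5,0,0,0,0,0,0],[-10,0,0,0.01,0,0,0],[-14,-0.1,2,0.014,0,0,0],[-15,-0.1,5,0.014,0,0,0],[-15,-0.2,9,0.014,0,0,0],[-14.5,-0.2,12,0.014,0.005,0,0],[-14,-0.2,14.2,0.014,0.005,0,0],[-13.4,-0.2,14.6,0.014,0.005,0,0],[-13.4,-0.2,14.6,0.014,0.005,0,0]]]'

```text
clock: 29.15
position: [0.6438, 0.0594, 0.2812]
tool_rot: [2.55, 1.568, 2.723]
force: [0.0, 0.3, -0.0]
grip_width: 0.0003
```

```bash
cat >> h.py <<'E'
def bar(th):
    f=np.deg2rad(0)+np.arctan2(113,-118)+th; r=np.hypot(118,113); return np.array([.1+r*np.cos(f)/1e3,0,.13+r*np.sin(f)/1e3])
def bst():
    s=bot.observe(); R,p=tool(s); c=C(p)[0]; print("t",s["clock"],"tcp coder",c.round(4),"F",s["force"].round(1),"q",s["qpos"].round(2))
    rest=bar(0)+[0,0,.008]
    for th in (0,.1,.2,.3,.36,.38,.4): 
        d=R.T@RC@(bar(th)+[0,0,.008]-c)*100; print(th,d.round(2))
    print("rot",delta(down(.172),p)[1])
E
python3 - <<'E'
from h import *
bst()
im=eyes.grab_frame("side");save("pics/s22.png",im,(200,130,380,280),4)
E
```

```text
t 29.15 tcp coder [-0.0182  0.0005  0.2812] F [ 0.   0.3 -0. ] q [ 0.35  0.64 -0.88  1.45  0.5   1.29  1.17]
0 [ 3.02 -0.05  0.03]
0.1 [ 4.26 -0.05 -1.04]
0.2 [ 5.6  -0.05 -1.98]
0.3 [ 7.02 -0.05 -2.78]
0.36 [ 7.91 -0.06 -3.19]
0.38 [ 8.21 -0.06 -3.31]
0.4 [ 8.52 -0.06 -3.43]
rot [ 0.001 -0.002 -0.001]
```

View pics/s22.png

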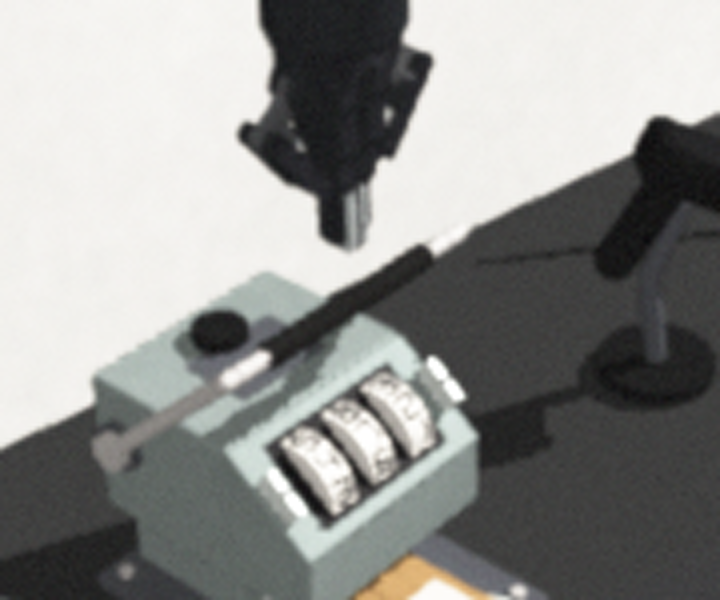

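Request:
step_arm --targets '[[[1,0,0,0,0,0,0],[2,0,0,0,0,0,0],[2.7,0,0.03,0,0,0,0],[3.05,0,0,0,0,0,0],[3.4,0,-0.3,0,0,0,0],[3.8,0,-0.65,0,0,0,0],[4.26,0,-1.04,0,0,0,0]]]'

```text
clock: 29.9
position: [0.6332, 0.0573, 0.24]
tool_rot: [2.19, 1.57, 2.362]
force: [-2.1, -1.8, 8.1]
grip_width: 0.0001
```

Run:
```python
from h import *
bst()
im=eyes.grab_frame("side");save("pics/s23.png",im,(200,130,380,280),4)
```

```text
t 29.9 tcp coder [-2.9e-02  2.0e-04  2.4e-01] F [-2.1 -1.8  8.1] q [ 0.36  0.66 -0.87  1.53  0.53  1.2   1.14]
0 [-1.1  -0.02  1.1 ]
0.1 [ 0.13 -0.02  0.03]
0.2 [ 1.47 -0.02 -0.91]
0.3 [ 2.89 -0.02 -1.71]
0.36 [ 3.78 -0.02 -2.13]
0.38 [ 4.08 -0.02 -2.25]
0.4 [ 4.39 -0.02 -2.37]
rot [ 0.    -0.    -0.001]
```

View pics/s23.png

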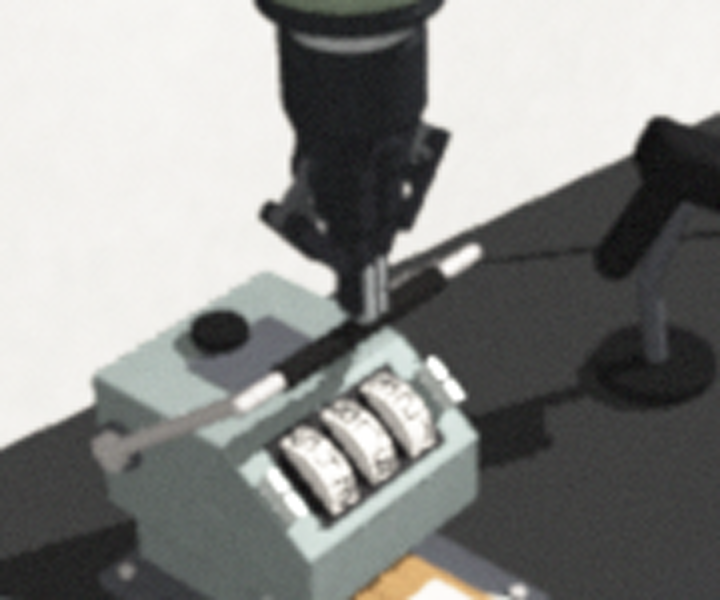

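Contact is good: 8 N, and the bar is following. Next I go on along the arc to about 0.34 rad.

Request:
step_arm --targets '[[[0.4,0,-0.23,0,0,0,0],[0.8,0,-0.48,0,0,0,0],[1.25,0,-0.78,0,0,0,0],[1.7,0,-1.06,0,0,0,0],[2.2,0,-1.34,0,0,0,0],[2.7,0,-1.62,0,0,0,0],[3.1,0,-1.82,0,0,0,0],[3.5,0,-2.0,0,0,0,0]]]'

```text
clock: 30.75
position: [0.6124, 0.0539, 0.2046]
tool_rot: [2.94, 1.569, 3.112]
force: [-4.8, -1.1, 7.9]
grip_width: 0.0003
```

Run:
```python
from h import *
bst()
im=eyes.grab_frame("side");save("pics/s24.png",im,(200,130,380,280),4)
```

```text
t 30.75 tcp coder [-0.0501  0.0004  0.2046] F [-4.8 -1.1  7.9] q [ 0.37  0.67 -0.86  1.62  0.55  1.11  1.11]
0 [-4.64 -0.03  3.2 ]
0.1 [-3.41 -0.03  2.13]
0.2 [-2.07 -0.03  1.2 ]
0.3 [-0.65 -0.04  0.39]
0.36 [ 0.24 -0.04 -0.02]
0.38 [ 0.55 -0.04 -0.14]
0.4 [ 0.85 -0.04 -0.26]
rot [ 0.    -0.001 -0.   ]
```

View pics/s24.png

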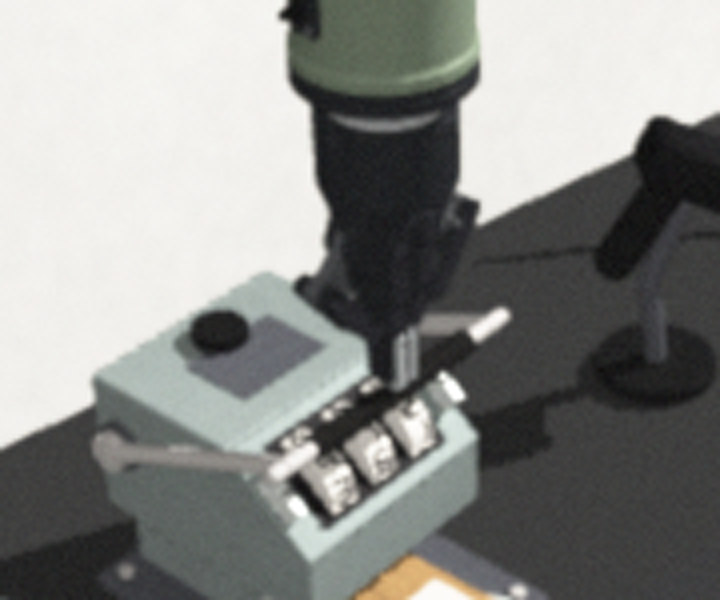

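Nearly at the type-block contact. Small steps from here, watching the force.

Request:
step_arm --targets '[[[0.12,0,-0.04,0,0,0,0],[0.24,0,-0.08,0,0,0,0],[0.34,0,-0.12,0,0,0,0]]]'

```text
clock: 31.1
position: [0.6108, 0.0536, 0.2012]
tool_rot: [3.086, 1.569, -3.025]
force: [-4.6, -1.4, 14.3]
grip_width: 0.0003
```

```bash
python3 -c "
from h import *
bst()"
```

```text
t 31.1 tcp coder [-0.0517  0.0004  0.2012] F [-4.6 -1.4 14.3] q [ 0.37  0.67 -0.86  1.63  0.55  1.1   1.11]
0 [-4.99 -0.04  3.36]
0.1 [-3.75 -0.04  2.3 ]
0.2 [-2.41 -0.04  1.36]
0.3 [-0.99 -0.04  0.56]
0.36 [-0.1  -0.04  0.15]
0.38 [ 0.2  -0.04  0.02]
0.4 [ 0.51 -0.04 -0.1 ]
rot [ 0.001 -0.002 -0.   ]
```

Request:
step_arm --targets '[[[0.08,0,-0.02,0,0,0,0],[0.12,0,-0.03,0,0,0,0],[0.12,0,-0.03,0,0,0,0]]]'

```text
clock: 31.4
position: [0.6108, 0.0536, 0.2011]
tool_rot: [-2.494, 1.57, -2.322]
force: [-4.6, -2.8, 15.3]
grip_width: 0.0001
```

```bash
python3 -c "
from h import *
bst()"
```

```text
t 31.4 tcp coder [-0.0517  0.0004  0.2011] F [-4.6 -2.8 15.3] q [ 0.37  0.67 -0.86  1.63  0.55  1.1   1.1 ]
0 [-4.99 -0.04  3.37]
0.1 [-3.76 -0.04  2.3 ]
0.2 [-2.42 -0.04  1.36]
0.3 [-1.   -0.04  0.56]
0.36 [-0.11 -0.04  0.15]
0.38 [ 0.19 -0.04  0.02]
0.4 [ 0.5  -0.04 -0.1 ]
rot [ 0. -0.  0.]
```

Request:
step_arm --targets '[[[0.12,0,-0.03,0,0,0,0],[0.2,0,-0.05,0,0,0,0],[0.28,0,-0.07,0,0,0,0],[0.28,0,-0.07,0,0,0,0]]]'

```text
clock: 31.8
position: [0.6104, 0.0536, 0.2001]
tool_rot: [-0.769, 1.569, -0.597]
force: [-7.9, -3.3, 26.6]
grip_width: 0.0001
```

```bash
python3 -c "
from h import *
bst()"
```

```text
t 31.8 tcp coder [-0.0521  0.0005  0.2001] F [-7.9 -3.3 26.6] q [ 0.37  0.67 -0.86  1.64  0.55  1.1   1.1 ]
0 [-5.09 -0.05  3.41]
0.1 [-3.85 -0.05  2.34]
0.2 [-2.52 -0.05  1.4 ]
0.3 [-1.1  -0.05  0.59]
0.36 [-0.21 -0.05  0.18]
0.38 [ 0.09 -0.05  0.06]
0.4 [ 0.4  -0.05 -0.06]
rot [0.    0.001 0.001]
```

Request:
step_arm --targets '[[[-0.3,0,0.2,0,0,0,0],[-1.1,0,0.6,0,0,0,0],[-1.8,0,1.0,0,0,0,0],[-2.5,0,1.4,0,0,0,0],[-3.2,0,1.9,0,0,0,0],[-3.85,0,2.35,0,0,0,0],[-4.5,0,2.9,0,0,0,0],[-5.1,0,3.4,0,0,0,0],[-7,0,3.4,0,0,0,0],[-11,0,3.4,0,0,0,0]]]'

```text
clock: 32.8
position: [0.6427, 0.0592, 0.3083]
tool_rot: [-2.978, 1.567, -2.806]
force: [0.1, -0.1, -0.3]
grip_width: -0.0002
```

Request:
step_arm --targets '[[[-1,0,-4,0,0,0,0],[-2,0,-8,0,0,0,0],[-2,0,-12,0,0,0,0],[-2,0,-16,0,0,0,0],[-2,0,-19,0,0,0,0],[-2,0,-19,0,0,0,0]]]'

```text
clock: 33.4
position: [0.4529, 0.0258, 0.3293]
tool_rot: [-2.604, 1.564, -2.431]
force: [1.0, 0.6, 1.0]
grip_width: -0.0001
```

Run:
```python
from h import *
s=bot.observe();print(s["clock"],s["position"].round(3),s["force"].round(1),s["qpos"].round(2))
im=eyes.grab_frame("side");save("pics/s25.png",im,(200,150,380,320),4)
im=eyes.grab_frame("wrist");save("pics/w25.png",im);np.save("w25.npy",im)
im=eyes.grab_frame("top");save("pics/t25.png",im,(225,125,365,285),4)
```

```text
33.4 [0.453 0.026 0.329] [1.  0.6 1. ] [ 0.68  0.26 -1.04  1.85  0.25  1.17  1.3 ]
```

View pics/s25.png

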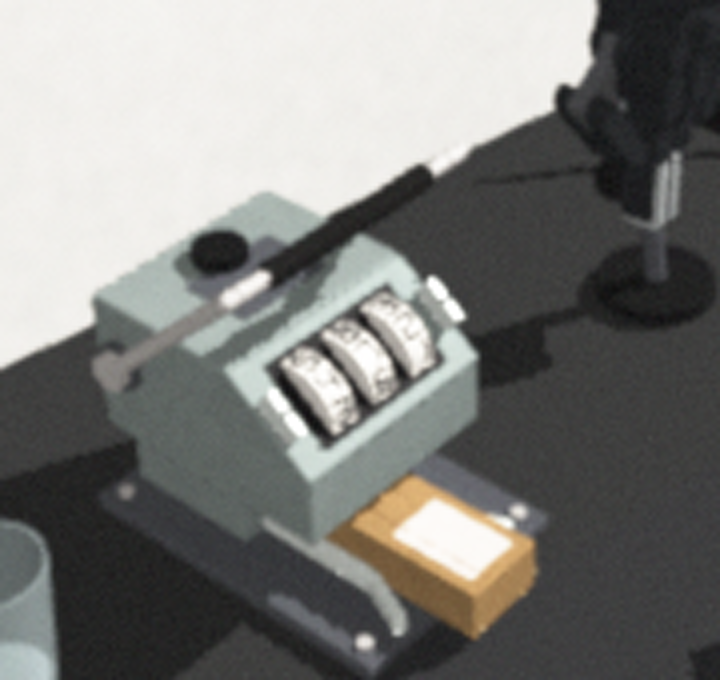

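View pics/w25.png

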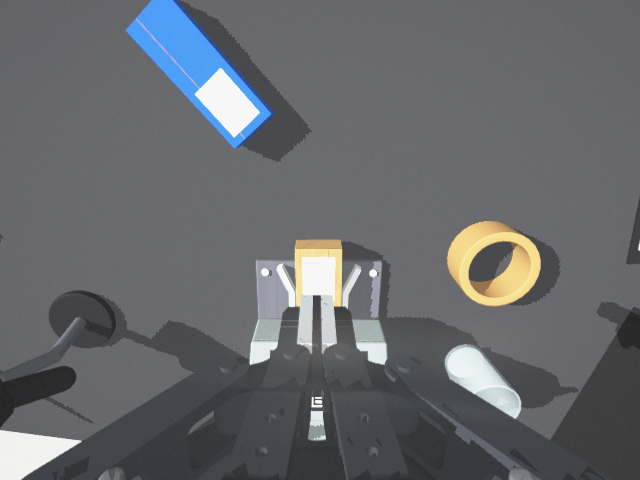

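View pics/t25.png

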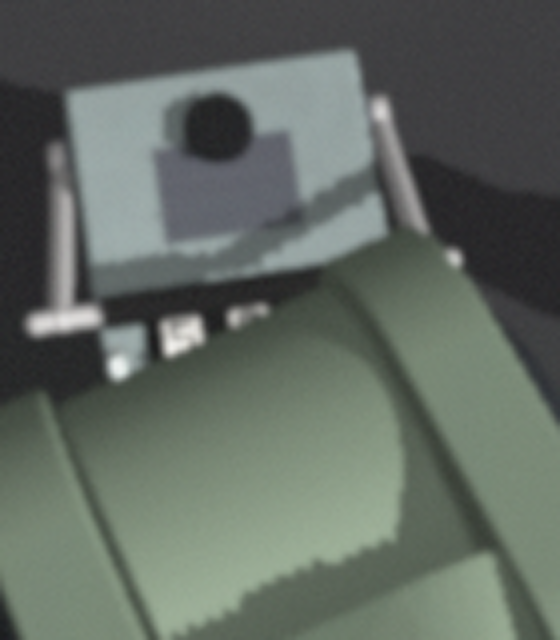

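Run:
```python
from h import *
KM=cal("wrist")
print(C(onz(KM,[(295,249),(341,249)],.048)).round(4),C(onz(KM,[(257,261),(382,262)],.012)).round(4))
print(delta(RW,IDX(0)+RC@n_c*0.11))
```

```text
[[-0.1305 -0.026   0.048 ]
 [-0.1305  0.0296  0.048 ]] [[-0.0998 -0.0789  0.012 ]
 [-0.0983  0.0868  0.012 ]]
(array([ 8.47, -0.02, 11.09]), array([ 0.   , -0.667,  0.001]))
```

Request:
step_arm --targets '[[[1,0,1.5,0,-0.1,0,0],[2,0,3,0,-0.2,0,0],[3.2,0,4.5,0,-0.3,0,0],[4.4,0,6,0,-0.4,0,0],[5.6,0,7.5,0,-0.5,0,0],[6.8,0,9,0,-0.6,0,0],[7,0,9.5,0,-0.66,0,0],[7,0,9.5,0,-0.66,0,0]]]'

```text
clock: 34.35
position: [0.5507, 0.0399, 0.2604]
tool_rot: [-0.015, 0.929, 0.154]
force: [1.1, -0.8, 1.3]
grip_width: 0.0003
```

Run:
```python
from h import *
st(); wpic("pics/w26.png")
```

```text
t 34.35 q [ 0.45  0.2  -0.72  2.26  1.14  0.19  0.45] Ftool [-0.4 -0.9  1.5] tip n,y,t mm [110.   -3.1  -2.3] grip 0.0003
marks in crop [(np.float64(72.0), np.float64(194.0)), (np.float64(711.0), np.float64(197.0))]
```

View pics/w26.png

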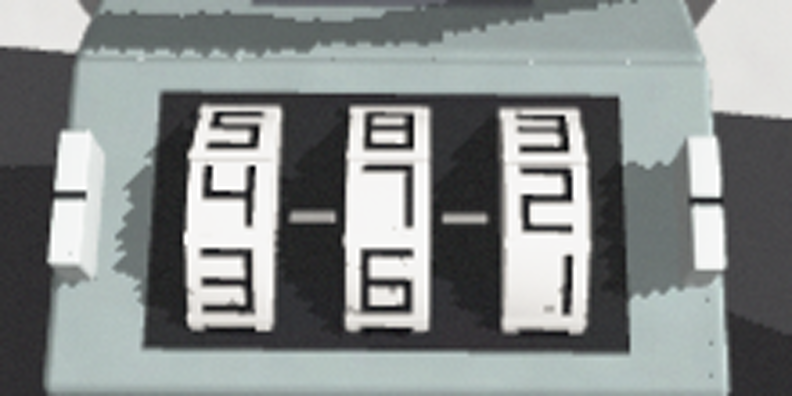

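The wheels show 4 7 2, with digit centres at rows 195, 197 and 200 and the cheek marks at 195 and 202. I'm handing the job in.

```bash
python3 -c "
from h import *
print(bot.job_done(), bot.observe()['clock'])"
```

```text
the job is handed in; nothing more can be done
the job is handed in; nothing more can be done
```

I set the wheels to 4 7 2, slid the kraft carton in until it met the stop, pressed the lever to print, and let it come back up. I handed the job in at about 34 s of the 72 s limit; no verdict is reported.

**Last checks**
- **Wheels:** the last wrist picture shows 4, 7 and 2 level with the index marks. I estimate each digit is within about 1 mm.
- **Carton:** it met the stop with about 12 N. Afterwards its rear end measured at coder x −0.1305 m (−0.130 expected), flat and square between the guides. Allowing for the picture's bias, its middle is 1 to 2 mm from nominal, inside the 5 mm limit.
- **Press:** the force on the bar rose to about 27 N at roughly 0.37 rad, about where the type block meets the carton. I had no direct reading of the contact force between block and carton.
- **Lever and bystanders:** the lever is back at its rest position in the top and side pictures. The arm is clear of everything. The tape roll and the glass still stand in the last pictures, and the arm never came near them.

**Checks that disagreed**
- **Fingertip length:** `bot.tcp_to_tips` says 22 mm, but the shut fingertips actually end about level with the TCP, and about 13 mm behind it when open. I worked from the measured contact instead.
- **Carton position from the side camera:** one reading put the carton's rear end at −0.137 m, which would be outside the limit. I put that down to a badly picked corner and did not re-measure it. The wrist camera and the stop contact both agree on about −0.130.

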